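# Fit the dark-field stop under the microscope stage

### The arm

A 6-joint arm with a two-finger parallel gripper is mounted at the origin on a cart in front of the work surface, level with it; the furniture and walls round the work are solid. World frame = base frame: x ahead of the robot, y to its left, z up, the work surface at z = 0. Lengths are in m, angles in degrees, forces in N, time in s.
With the tool pointing down it reaches from about 0.35 to 0.875 m from the base axis. Payload 4.2 kg.
Tool frame: the origin (TCP) lies on the centre line of the jaws, within the pads' length; the fingertips stand 11 mm ahead of it and the grasp point (between the pads) lies 8 mm behind it; z points along the fingers, y is the line along which they close (so a half turn about z gives the same grasp; the last joint's range is limited). The gripper opens to 87 mm and grips with 3 to 60 N. Pads are 19 mm wide; open, the fingers measure 117 mm over their backs; the gripper's body (75 mm by 190 mm) begins 51 mm behind the grasp point.
Start: joints at [-48.782, 22.042, 0.453, 0, -68.411, -14.817], TCP at [0.278, -0.56, 0.234] pointing down, gripper open.
Joint ranges: [-179.83, 179.83], [-69.29, 118.12], [-61.27, 80.66], [-181.25, 117.63], [-171.15, -9.14], [-177.46, 177.46]. Speed limits (degrees/s): [159.86, 159.86, 180, 180, 180, 180].

### API

Orientations are given as a 3x3 rotation matrix whose columns are the frame's x, y, z axes.
In Python, from station import r gives the robot as it stands.
- The arm moves only by the tool servo_tool, never from a script. Its argument "commands" is a list that holds one entry, the list of rows, each a list of 7 numbers: the closure, from 0 (fully open) to 1 (shut), then the shift along the tool's x, y, z in mm, then the turn, a rotation vector about the tool's x, y, z in rad. In form: [[[claw, x, y, z, ax, ay, az], ...]]. A call has exactly 5 rows; each row is the pose to reach, as a shift and turn from the pose commanded when the call began, along the tool's axes at that moment; what a row does not reach only later rows make up. A row lasts 1/10 s, in which the tool goes at most 50 mm and 8.59 degrees, less where a joint would pass 70% of its speed; a pose out of reach is approached as far as the arm can. A call with a gripper value outside its range is refused whole. The fingers move at their own pace and stop on an object; the grip force is fixed at half the most. Time passes only in rows, so rows that repeat a pose let the fingers close, or fill a call up. It gives the time, the measured TCP pose, the force, the opening and the grip force at its end, in the units of the state.
- r.sense(): the state, without advancing time (a new reading comes with each control period).
- r.capture(name): name is "scene" or "top"; returns a dict with "pixels" (480x640x3 uint8, red, green, blue), "camera_matrix" (3x3 intrinsics, pixels), "dist" ([k1, k2, p1, p2, k3] as OpenCV has them; the pictures are not rectified), "R" (3x3) and "t" (3): a world point X has camera coordinates R X + t. Camera axes: x right, y down, z forward; pixel columns grow to the right and rows downward; lengths in m; the calibration is good to about 2 mm. A picture is of the moment at which its call begins. There is no depth.
- r.finish_job(): hands the job in; it is judged then, once.
The state is a dict: "time_s": time; "joints": joint angles; "joint_velocities": joint speeds; "effort": joint torques, N m; "tcp_pos": TCP position; "ee_rot": TCP orientation; "wrist_force": force on the tool from outside, world axes, zero at the start; "moment": the same for the moment, N m; "gripper_width": opening from 0.0 (shut) to 1.0 (fully open); "gripper_force": force on a finger pad.
Only numpy, scipy, OpenCV 4.12 (cv2) and the standard library are available. Lean on these libraries where they do the work, as an engineer would, in place of code of your own. Each camera call takes 0.05 s, during which the arm holds its last target. There are 200 camera calls.

### The job

Two filter sliders lie on the slide box. Take the one with the small round disc in the middle of its window and slide it, plate first, into the holder under the microscope stage until it is fully home and the spring catch has snapped into its notch, then let go. Feel your way in and do not force anything on the microscope, leave the other slider where it lies and do not disturb the things standing about.

Things in the scene. Friction and masses are not known exactly. Their poses are not given: they have to be found in the camera images.
- dark_field_slider: slider to fit, flat on the slide box: aluminium plate 56 x 44 x 6 mm, round window 28 mm across with a black disc 17 mm across on three spokes in it; a stem leads back to an upright black grip. Origin at the window's centre, underside; x towards the leading end (x = 28 mm, corners cut), z up. A V notch 13 mm wide, 5 mm deep in the middle (x = 0) of each long edge takes the catch. About 60 g
- stop_grip (a point): centre of that slider's black thumb grip (x = -68, z = 24 mm in the slider's frame; same axes). The grip is 12 mm thick (y), 20 mm long (x), 36 mm tall, from z = 0 (level with the plate's underside) to 36 mm; it hangs free beyond the box's front edge. The stem, 13 mm wide and 6 mm thick, joins it to the plate at the bottom
- open_slider: the other slider, the same in everything but its window, which is empty (no disc). It lies beside the first, about 80 mm away, either of them at either end of the box; same origin and axes. To be left there
- microscope: the binocular microscope, standing fast left of the balance; origin under its foot, x from eyepieces to column, y to its left, z up. A dark steel slider holder stands on its foot, round the lamp lens, under the stage, its mouth on the left: a slider goes in level, along -y. The microscope and its stage do not move
- lamp_axis (a point): nominal home of the slider's origin (x = -26.5, y = -2.5, z = 84 mm of the microscope; same axes), then slider x along -y. The holder is clamped up to 9 mm off along y, which is not measured: feel for it. Channel in x and z as here: 47 mm wide, 9 mm high from z = 0, 8 mm ledges below and lips above the plate's edges; mouth at about y = 31 mm, with a funnel 5 mm wider out to y = 45 mm
- stage_edge (a point): overhang: middle of the lower left edge of the stage (74 mm towards +y from lamp_axis and 108 mm above it; same axes as the microscope); the stage is 130 mm wide, 13 mm thick. The home grip is centred about 6 mm inside this edge, 84 mm below it, so an upright gripper meets the stage before the slider is home: it must lean back, away from the microscope, by 25 to 45 degrees
- catch (a joint): the holder's spring catch: greased steel ball, 12 mm across, in the channel wall on the column side, abreast of the home window's centre. Value in m. 0: ball fully out, 6 mm into the channel; the plate's edge pushes it back 3 to 5 mm (takes 3 to 8 N of push); near 0 again once snapped into the notch. The rubber-faced end stop is 1 mm beyond home
- slide_box: closed dark blue slide box, 103 (x) x 165 (y) x 40 mm, does not move; origin at the centre of its underside, the sliders' grips hang over its -x edge
- marker_2: marker pen with blue cap, lying, 136 x 16 x 14 mm, long axis x; bystander
- petri_4: lidded Petri dish, 91 mm across, 16 mm high, origin under its centre; bystander
- stain_4: dropper bottle, 35 mm across, 108 mm tall, origin under its centre; bystander
- lens_tissue: booklet of lens tissue, 70 x 100 x 10 mm, origin under its centre; bystander
Mind the look-alikes: they are no part of the job. There is more than one size of the slide_box; the job needs the larger.

How it is judged (in metres and radians):
On the way, in this order (a step that is already met when the one before it is completed fails the run):
1. the slider with the disc has been lifted off the box (z of dark_field_slider in the frame of slide_box above 0.06 m), for 0.1 s.
2. its plate has entered the holder's channel, level and lined up (y of dark_field_slider in the frame of lamp_axis below 0.045 m and x of dark_field_slider in the frame of lamp_axis between -0.004 and 0.004 m and z of dark_field_slider in the frame of lamp_axis between -0.0015 and 0.0105 m and angle between the x axis of dark_field_slider and the y axis of microscope, either way round below 0.12 rad and angle between dark_field_slider's own z axis and vertical below 0.12 rad), for 0.1 s.
At the end, for the whole second after the job is handed in: the slider with the disc lies in the holder's channel (within 3 mm across, 12 mm along of the nominal home), level and aligned within 4 degrees, with the catch ball snapped into its notch (catch below 2.2 mm), at rest, and the other slider is within 25 mm of where it lay (y of dark_field_slider in the frame of lamp_axis between -0.012 and 0.012 m and x of dark_field_slider in the frame of lamp_axis between -0.003 and 0.003 m and z of dark_field_slider in the frame of lamp_axis between -0.0015 and 0.0035 m and angle between the x axis of dark_field_slider and the y axis of microscope, either way round below 0.07 rad and angle between dark_field_slider's own z axis and vertical below 0.07 rad and value of joint catch below 0.0022 m and linear speed of dark_field_slider below 0.01 m/s and distance of open_slider from where it was at the start of the episode below 0.025 m); the robot touches nothing.
It fails at once if the robot presses on the microscope or its holder with more than 15 N (contact force between any of the arm, the fingers and microscope above 15 N).
It fails at once if the slider is forced against the holder or the microscope with more than 40 N (contact force between dark_field_slider and microscope above 40 N).
It fails at once if the other slider is moved by more than 25 mm (distance of open_slider from where it was at the start of the episode above 0.025 m).
It fails at once if a bystander is moved by more than 25 mm (distance of any of marker_2, petri_4, stain_4, lens_tissue from where it was at the start of the episode above 0.025 m).
It also fails if it takes over 42 s, if anything falls off the work surface, if the arm or the gripper's body presses on something with over 40 N, if the wrist force passes 120 N, or if a joint passes its speed limit or range.

## Working session

There is one attempt and no reset: what is moved stays moved. The work goes in short steps, Python scripts to look and compute and a tool call to move; the robot and the scene stay as the last step left them, time stands still between calls to the robot, and variables do not carry over. Pictures are saved under pics/ and viewed, at most 10 in all, crops included, and the job is handed in when it is done.

Besides the shell and the picture viewer there is one more tool, called as name(argument=value, ...) on one line, values as JSON. servo_tool: Moves the arm, as the interface text tells. Its arguments: {"type":"object","properties":{"commands":{"type":"array","items":{"type":"array","items":{"type":"array","items":{"type":"number"}}}}},"required":["commands"]}

```bash
mkdir -p pics; ls; python3 - <<'E'
from station import r
import cv2, numpy as np
s=r.sense(); print(s)
for n in("scene","top"):
    c=r.capture(n); cv2.imwrite(f"pics/{n}0.png",c["pixels"][:,:,::-1]); np.savez(f"pics/{n}0.npz",**c)
    print(n,c["camera_matrix"].tolist(),c["dist"],c["R"].tolist(),c["t"])
E
```

```text
pics
{'time_s': 0.0, 'joints': array([-4.87828566e+01,  2.20903915e+01,  3.78290976e-01, -2.89748239e-02,
       -6.84109810e+01, -1.48153192e+01]), 'joint_velocities': array([ 0.03366763, -0.17972729, -0.09312948, -0.01684226,  0.01886441,
       -0.08881499]), 'effort': array([ 1.39777534e-03, -3.90661705e+01,  1.87410986e+01,  4.21990603e+00,
        1.10411999e-02, -1.94872960e-04]), 'tcp_pos': array([ 0.27765514, -0.55928068,  0.23245335]), 'ee_rot': array([[-8.95780502e-01, -4.44495406e-01, -1.06172010e-03],
       [-4.44496663e-01,  8.95778437e-01,  1.92570342e-03],
       [ 9.50996531e-05,  2.19693862e-03, -9.99997582e-01]]), 'wrist_force': array([-0.08945226,  0.04846348, -0.04764438]), 'moment': array([ 0.01618425,  0.01247133, -0.01188414]), 'gripper_force': 0.0, 'gripper_width': 0.9990919708854654}
scene [[505.30659232562044, 0.0, 319.25648281367245], [0.0, 505.30659232562044, 241.1138584362022], [0.0, 0.0, 1.0]] [-0.11946267  0.          0.          0.          0.        ] [[0.5920750196012318, -0.8056649595335112, -0.018738840520872678], [-0.38205219350386455, -0.2601410145405275, -0.8867709817042454], [0.7095655661058299, 0.532194161499063, -0.4618290613021474]] [-0.1956666   0.36522997  0.72379841]
top [[462.26961250695894, 0.0, 319.6171603689728], [0.0, 462.26961250695894, 242.5889260141875], [0.0, 0.0, 1.0]] [-0.07917173  0.          0.          0.          0.        ] [[0.012509223626415572, -0.9997881549171088, -0.01634517089869103], [-0.9973252193728934, -0.011297818242845948, -0.07221333745065152], [0.07201337464023175, 0.01720478393920447, -0.9972552678640163]] [0.12162329 0.51602239 1.09265107]
```

View pics/scene0.png

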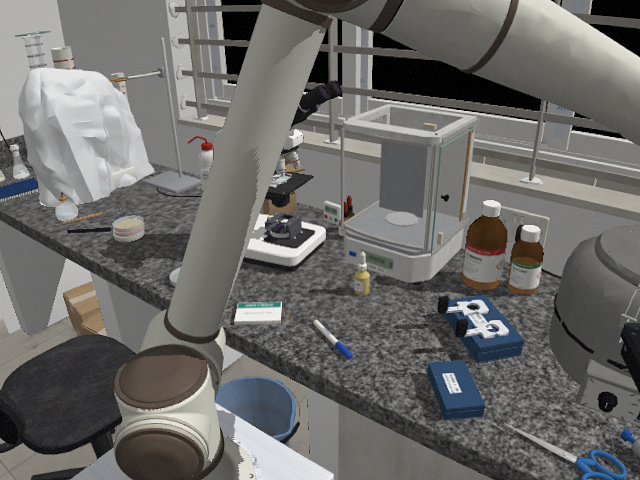

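View pics/top0.png

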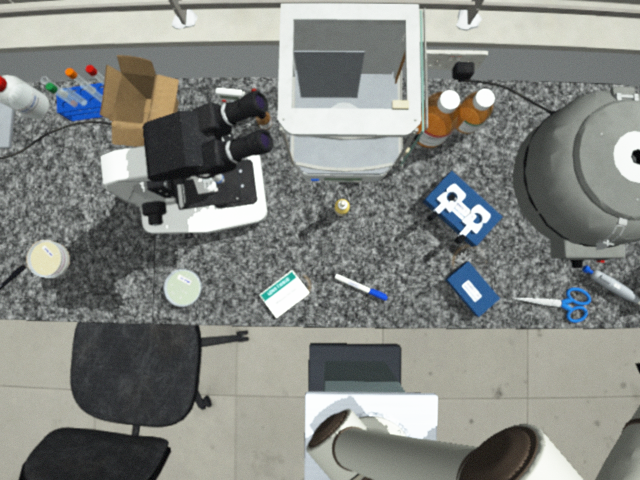

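The scene shows the large box with two sliders at scene (483,325) and top (463,208), and a smaller box without sliders at scene (455,388) and top (473,288). The microscope is at top (200,170), its eyepieces to the right (world -y), so its left side and the holder mouth face the robot.

```bash
python3 - <<'E'
import cv2, numpy as np
s=cv2.imread("pics/scene0.png"); t=cv2.imread("pics/top0.png")
R=lambda a:cv2.resize(a,(400,300),interpolation=cv2.INTER_CUBIC)
a=np.vstack([np.hstack([R(s[288:363,430:530]),R(t[168:243+15,410:530])]),
 np.hstack([R(s[165:270,220:360]),R(t[85:250,80:300])])])
cv2.imwrite("pics/crop1.png",a)
E
```

```text
(no output)
```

View pics/crop1.png

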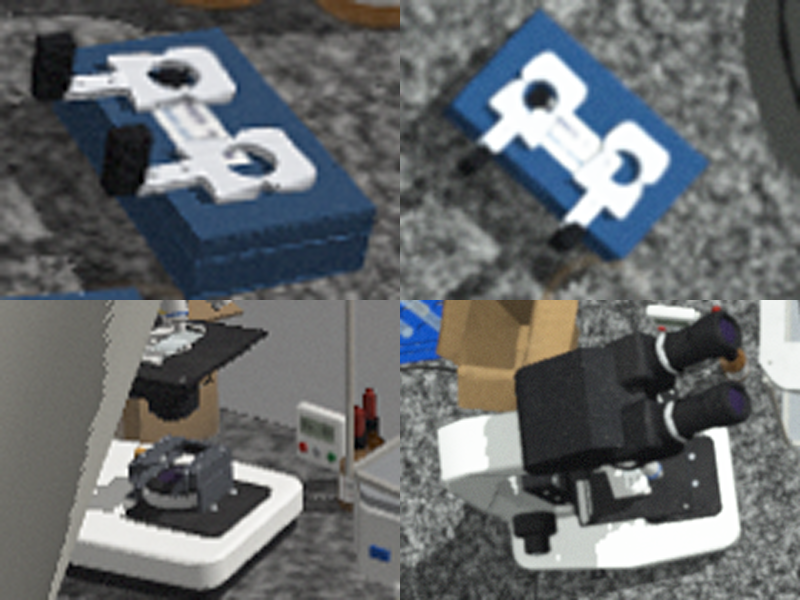

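Candidates for the target are the slider with a black disc in its window at top (452,197) / scene (473,306), and the one whose window shows blue box at top (478,218) / scene (492,327). The small box at top (473,288) has no sliders. I choose the first: the crop shows the disc in its window. Its grip is at scene (443,305). The holder is at scene (285,226), partly hidden by the arm.

```bash
cat > h.py <<'E'
import cv2, numpy as np
from scipy.spatial.transform import Rotation as Ro
def ray(c,uv):
    p=cv2.undistortPoints(np.array([[uv]],float),c["camera_matrix"],c["dist"])[0,0]
    d=c["R"].T@np.array([p[0],p[1],1.]); return -c["R"].T@c["t"], d/np.linalg.norm(d)
def onz(c,uv,z):
    o,d=ray(c,uv); return o+d*(z-o[2])/d[2]
def tri(c1,u1,c2,u2):
    o1,d1=ray(c1,u1);o2,d2=ray(c2,u2)
    k=np.linalg.lstsq(np.c_[d1,-d2],o2-o1,rcond=None)[0]
    a,b=o1+k[0]*d1,o2+k[1]*d2; return (a+b)/2,np.linalg.norm(a-b)
def proj(c,X):
    return cv2.projectPoints(np.array([X],float).reshape(-1,1,3),cv2.Rodrigues(c["R"])[0],c["t"],c["camera_matrix"],c["dist"])[0].reshape(-1,2)
E
python3 - <<'E'
from h import *
S=dict(np.load("pics/scene0.npz"));T=dict(np.load("pics/top0.npz"))
def blobs(c,box,f,n=4,amin=15):
    x0,y0,x1,y1=box; im=c["pixels"][y0:y1,x0:x1]; hsv=cv2.cvtColor(im,cv2.COLOR_RGB2HSV)
    m=f(hsv).astype(np.uint8); k,l,st,ce=cv2.connectedComponentsWithStats(m)
    o=sorted([(st[i,4],i) for i in range(1,k) if st[i,4]>=amin],reverse=True)[:n]
    return [(a,ce[i]+[x0,y0],(l==i).astype(np.uint8)) for a,i in o]
blk=lambda h:h[...,2]<45
wht=lambda h:(h[...,2]>170)&(h[...,1]<60)
blu=lambda h:(h[...,0]>95)&(h[...,0]<125)&(h[...,1]>110)&(h[...,2]>50)
for nm,c,b in(("S",S,(430,288,530,363)),("T",T,(418,168,515,250))):
    for fn,f in(("blk",blk),("wht",wht)):
        for a,ce,_ in blobs(c,b,f): print(nm,fn,a,ce)
# box top outline in top view -> z=.04
B=blobs(T,(418,165,515,250),lambda h:blu(h)|wht(h),1)[0]
cn=max(cv2.findContours(B[2],0,2)[0],key=cv2.contourArea)+np.array([418,165])
P=np.array([onz(T,p[0],.04)[:2] for p in cn],np.float32)*1000
print("box",cv2.minAreaRect(P))
# white per slider in z=.046
for a,ce,m in blobs(T,(418,165,515,250),wht,3):
    ys,xs=np.nonzero(m); P=np.array([onz(T,(x+418,y+165),.046)[:2] for x,y in zip(xs,ys)],np.float32)*1000
    print("white",a,P.mean(0),cv2.minAreaRect(P))
# foot
for a,ce,m in blobs(T,(95,85,285,245),wht,2):
    cn=max(cv2.findContours(m,0,2)[0],key=cv2.contourArea)+np.array([95,85])
    P=np.array([onz(T,p[0],.04)[:2] for p in cn],np.float32)*1000
    print("foot",a,cv2.minAreaRect(P),cv2.approxPolyDP(P,12,True).reshape(-1,2).round().tolist())
for n,u in(("discS",(473,306.5)),): print(n,onz(S,u,.043))
for u in((452,196.5),(478,218)): print(onz(T,u,.043))
E
```

```text
S blk 181 [460.72928177 327.66850829]
S blk 153 [442.47712418 304.41830065]
S blk 31 [453.03225806 355.87096774]
S blk 26 [472.30769231 306.96153846]
S wht 780 [480.06153846 318.99358974]
T blk 54 [459.07407407 239.2037037 ]
T blk 47 [431.42553191 216.57446809]
T blk 15 [451.33333333 196.53333333]
T wht 1111 [462.25112511 209.60036004]
T wht 19 [459.84210526 169.52631579]
box ((597.9033813476562, -211.32492065429688), (166.26492309570312, 104.18949127197266), 47.764610290527344)
white 1111 [ 594.84644 -209.58446] ((592.2401123046875, -205.43112182617188), (125.65623474121094, 85.11759948730469), 47.953269958496094)
white 25 [ 693.2218  -204.59827] ((694.3790893554688, -206.28665161132812), (17.379383087158203, 13.364951133728027), 7.125194072723389)
foot 2881 ((585.569580078125, 385.6344299316406), (149.2211456298828, 326.95965576171875), 29.949750900268555) [[723.0, 276.0], [716.0, 308.0], [689.0, 287.0], [604.0, 288.0], [588.0, 449.0], [600.0, 497.0], [551.0, 509.0], [549.0, 537.0], [573.0, 558.0], [541.0, 549.0], [538.0, 389.0], [570.0, 263.0]]
foot 1345 ((700.48876953125, 612.7617797851562), (80.22125244140625, 116.86705780029297), 12.039515495300293) [[743.0, 563.0], [724.0, 667.0], [656.0, 663.0], [673.0, 555.0]]
discS [ 0.62360276 -0.18643778  0.043     ]
[ 0.62634789 -0.18623899  0.043     ]
[ 0.57564246 -0.24799411  0.043     ]
```

```bash
cat >> h.py <<'E'
def tgt(p_grasp,yaw,lean,s=None,flip=1):
    """TCP pose for a grasp point, slider yaw & lean (deg)"""
    y,a=np.radians([yaw,lean]); f=np.array([np.cos(y),np.sin(y),0])
    z=np.sin(a)*f+[0,0,-np.cos(a)]; Y=flip*np.array([-np.sin(y),np.cos(y),0])
    return np.array(p_grasp)+.008*z, np.c_[np.cross(Y,z),Y,z]
def step(s,P,Rt):
    R=s["ee_rot"]; return (R.T@(P-s["tcp_pos"])*1000).round(1), Ro.from_matrix(R.T@Rt).as_rotvec().round(4)
def slider_from_tool(s,gx=-.071,gz=.028,lean=None):
    R=s["ee_rot"]; g=s["tcp_pos"]-.008*R[:,2]; return g
E
python3 - <<'E'
from h import *
from station import r
S=dict(np.load("pics/scene0.npz"));T=dict(np.load("pics/top0.npz"))
g,e=tri(S,(442.5,304.4),T,(431.4,216.6)); print("grip",g,e)
g2,e=tri(S,(460.7,327.7),T,(459.1,239.2)); print("grip2",g2,e)
w,e=tri(S,(472.3,307),T,(451.3,196.5)); print("disc",w,e)
for q in(g,): print(np.degrees(np.arctan2(*(w-q)[1::-1])),np.linalg.norm((w-q)[:2]))
print(onz(T,(431.4,216.6),.07),onz(S,(442.5,304.4),.064))
s=r.sense()
c=np.array([.6255,-.1863,.04]);yaw=-42.2
f=np.array([np.cos(np.radians(yaw)),np.sin(np.radians(yaw)),0])
G=c-.071*f+[0,0,.028]; print("G",G)
for fl in(1,-1):
  P,Rt=tgt(G,yaw,40,flip=fl); print(fl,P, "pre",step(s,P-.1*Rt[:,2],Rt),"grasp",step(s,P,Rt))
E
```

```text
grip [ 0.57666577 -0.13502714  0.05514163] 0.0027930994751638218
grip2 [ 0.52362404 -0.19856153  0.0557329 ] 0.0002870738651937242
disc [ 0.62658916 -0.18487913  0.03955502] 0.0013328041272830625
-44.95899499589553 0.07055185927439861
[ 0.57397413 -0.13042959  0.07      ] [ 0.56548866 -0.14061563  0.064     ]
G [ 0.57290287 -0.13860784  0.068     ]
1 [ 0.57671231 -0.14206203  0.06187164] pre (array([-429.9,  300.5,   94.6]), array([ 0.4187, -0.6127,  1.1453])) grasp (array([-453.3,  240.5,  171.1]), array([ 0.4187, -0.6127,  1.1453]))
-1 [ 0.57671231 -0.14206203  0.06187164] pre (array([-429.9,  300.5,   94.6]), array([ 0.6761,  0.462 , -1.8533])) grasp (array([-453.3,  240.5,  171.1]), array([ 0.6761,  0.462 , -1.8533]))
```

servo_tool(commands=[[[0,-45,30,4,0.042,-0.061,0.115],[0,-90,62,12,0.084,-0.122,0.23],[0,-134,94,20,0.126,-0.183,0.345],[0,-178,124,28,0.168,-0.245,0.46],[0,-222,155,36,0.21,-0.306,0.57]]])

```text
time_s: 0.6
tcp_pos: [0.3894, -0.3557, 0.203]
ee_rot: [[-0.945, 0.106, 0.309], [0.065, 0.988, -0.14], [-0.32, -0.112, -0.941]]
wrist_force: [0.8, -0.1, 0.6]
gripper_width: 1.003
gripper_force: 0.0
```

```bash
cat > pre.py <<'E'
from h import *
from station import r
import sys
s=r.sense(); c=np.array([.6255,-.186,.04]);yaw=-43.5
f=np.array([np.cos(np.radians(yaw)),np.sin(np.radians(yaw)),0])
G=c-.071*f+[0,0,.028]
P,Rt=tgt(G,yaw,40); print(s["time_s"],s["tcp_pos"],s["joints"].round(1));print("pre",step(s,P-.1*Rt[:,2],Rt),"grasp",step(s,P,Rt))
E
python3 pre.py
```

```text
0.6 [ 0.38937824 -0.35566256  0.20301453] [-24.9   5.8 -29.   -0.3 -35.3 -69.9]
pre (array([-96.5, 278.4,  68.3]), array([ 0.2266, -0.32  ,  0.6239])) grasp (array([-118.9,  248.2,  160.9]), array([ 0.2266, -0.32  ,  0.6239]))
```

servo_tool(commands=[[[0,-16,46,6,0.045,-0.064,0.125],[0,-34,92,14,0.09,-0.128,0.25],[0,-52,138,24,0.135,-0.192,0.375],[0,-70,184,36,0.18,-0.256,0.5],[0,-88,228,50,0.227,-0.32,0.624]]])

```text
time_s: 1.1
tcp_pos: [0.425, -0.3254, 0.2085]
ee_rot: [[-0.845, 0.391, 0.365], [0.277, 0.904, -0.327], [-0.458, -0.175, -0.872]]
wrist_force: [-0.2, -1.7, 1.8]
gripper_width: 0.997
gripper_force: 0.0
```

```bash
python3 pre.py
```

```text
1.1 [ 0.4249912  -0.32541243  0.20854154] [ -18.9    2.3  -49.    44.8  -15.7 -132.9]
pre (array([  5.7, 260.7,  24.9]), array([ 0.0502, -0.181 ,  0.3885])) grasp (array([-10.8, 252.3, 123.2]), array([ 0.0502, -0.181 ,  0.3885]))
```

```bash
cat > kin.py <<'E'
from h import *
from scipy.optimize import least_squares
def wrist(k,j):
    a,h,L1,e,L2=k[:5]; j1,j2,j3=np.radians(j[:3]); f=j2-j3
    r=a+L1*np.sin(j2)+e*np.sin(f)+L2*np.cos(f); z=h+L1*np.cos(j2)+e*np.cos(f)-L2*np.sin(f)
    return np.array([r*np.cos(j1),r*np.sin(j1),z])
def Rarm(j):
    j1,j2,j3=np.radians(j[:3]);f=j2-j3   # columns: forearm dir X, left Y, up Z
    return Ro.from_euler("ZY",[j1,f]).as_matrix()
def fkR(j,s4=1,s6=1,o6=0):
    # forearm roll j4, pitch j5, roll j6 about tool z
    A=Rarm(j)@Ro.from_euler("XYX",np.radians([s4*j[3],-j[4],s6*j[5]+o6])).as_matrix()
    return A
E
python3 - <<'E'
from kin import *
D=[([-48.7828,22.0904,.3783,-.029,-68.411,-14.8153],[.27765514,-.55928068,.23245335]),
 ]
from station import r
s=r.sense();R=s["ee_rot"];j=s["joints"]
for s4 in(1,-1):
    A=fkR(j,s4); print(s4,A[:,0],R[:,2])
j0=D[0][0];R0=np.array([[-.89578,-.444495,-.00106],[-.444497,.895778,.001926],[0.0000951,.0021969,-.9999976]])
for s6 in(1,-1):
  for s4 in (1,-1):
    print(s4,s6,(fkR(j0,s4,s6).T@R0).round(2).tolist(),(fkR(j,s4,s6).T@R).round(2).tolist())
E
```

```text
1 [ 0.4889374   0.03389383 -0.87166015] [ 0.36504106 -0.32703761 -0.87166015]
-1 [ 0.36504106 -0.32703761 -0.87166015] [ 0.36504106 -0.32703761 -0.87166015]
1 1 [[0.0, -0.0, 1.0], [-0.87, 0.49, 0.0], [-0.49, -0.87, 0.0]] [[-0.0, 0.37, 0.93], [1.0, 0.03, -0.0], [-0.03, 0.93, -0.37]]
-1 1 [[-0.0, 0.0, 1.0], [-0.87, 0.49, 0.0], [-0.49, -0.87, 0.0]] [[-0.0, -0.0, 1.0], [0.07, -1.0, 0.0], [1.0, 0.07, -0.0]]
1 -1 [[0.0, -0.0, 1.0], [-1.0, 0.0, 0.0], [-0.0, -1.0, -0.0]] [[-0.0, 0.37, 0.93], [-0.05, -0.93, 0.37], [1.0, -0.04, 0.02]]
-1 -1 [[-0.0, 0.0, 1.0], [-1.0, 0.0, 0.0], [-0.0, -1.0, 0.0]] [[-0.0, -0.0, 1.0], [-1.0, -0.0, 0.0], [0.0, -1.0, 0.0]]
```

```bash
cat >> kin.py <<'E'
C=np.array([[0,0,1.],[-1,0,0],[0,-1,0]])
def fkrot(j): return fkR(j,-1,-1)@C
def row(j):
    # linear rows for unknown (a,h,L1,e,L2,d6)
    j1,j2,j3=np.radians(j[:3]);f=j2-j3;c,s=np.cos(j1),np.sin(j1);z=fkrot(j)[:,2]
    rr=np.array([1,0,np.sin(j2),np.sin(f),np.cos(f)]);zz=np.array([0,1,np.cos(j2),np.cos(f),-np.sin(f)])
    return np.c_[np.array([rr*c,rr*s,zz]),z]
def fk(k,j): return row(j)@k, fkrot(j)
E
python3 - <<'E'
from kin import *
from station import r
s=r.sense()
D=[([-48.7828,22.0904,.3783,-.029,-68.411,-14.8153],[.27765514,-.55928068,.23245335]),
([-24.9,5.8,-29,-.3,-35.3,-69.9],[.38937824,-.35566256,.20301453]),(s["joints"],s["tcp_pos"])]
A=np.vstack([row(j) for j,_ in D]);b=np.hstack([p for _,p in D])
k,res,rk,sv=np.linalg.lstsq(A,b,rcond=None);print(k.round(4),rk,sv.round(3),(A@k-b).round(4))
E
```

```text
[-0.3035 -0.1453  1.2559  0.1689  0.3937  0.8221] 6 [3.374 2.492 0.545 0.303 0.114 0.053] [ 0.1148  0.1118 -0.0248  0.0859  0.1378  0.0422 -0.0067  0.016  -0.0173]
```

```bash
python3 - <<'E'
s=open("kin.py").read()
s=s.replace("return np.c_[np.array([rr*c,rr*s,zz]),z]","return np.c_[np.array([rr*c,rr*s,zz]),z,[-s,c,0]]")
open("kin.py","w").write(s)
E
python3 - <<'E'
from kin import *
from station import r
s=r.sense()
D=[([-48.7828,22.0904,.3783,-.029,-68.411,-14.8153],[.27765514,-.55928068,.23245335]),
([-24.9,5.8,-29,-.3,-35.3,-69.9],[.38937824,-.35566256,.20301453]),(s["joints"],s["tcp_pos"])]
A=np.vstack([row(j) for j,_ in D]);b=np.hstack([p for _,p in D])
k,res,rk,sv=np.linalg.lstsq(A,b,rcond=None);print(k.round(4),rk,sv.round(3),(A@k-b).round(4))
for lam in(.003,.01,.03):
  k0=np.array([0.0,.2,.4,0.,.4,.25,-.159])
  k=k0+np.linalg.solve(A.T@A+lam**2*np.eye(7),A.T@(b-A@k0));print(k.round(4),(A@k-b).round(4))
E
```

```text
[ 0.3762 -0.1809  0.3757  0.0917  0.0514  0.0142 -0.1618] 7 [3.375 2.492 1.734 0.542 0.301 0.097 0.052] [-0.0046  0.002  -0.0132  0.0083 -0.0073  0.0225 -0.0041  0.007  -0.0092]
[ 0.3761 -0.1801  0.3755  0.0915  0.0517  0.0144 -0.1618] [-0.0046  0.002  -0.0132  0.0084 -0.0073  0.0225 -0.0041  0.007  -0.0092]
[ 0.3749 -0.1726  0.3739  0.089   0.0545  0.017  -0.1616] [-0.0045  0.0022 -0.0131  0.0088 -0.0073  0.0224 -0.0045  0.0067 -0.0093]
[ 0.3632 -0.1188  0.3662  0.0718  0.0762  0.0385 -0.1603] [-0.0041  0.0038 -0.0119  0.0119 -0.0072  0.0218 -0.0075  0.0048 -0.0096]
```

```bash
cat >> kin.py <<'E'
def wristj(j1,phi,Rt):
    M=Ro.from_euler("ZY",[j1,phi],degrees=True).as_matrix().T@Rt@C.T
    out=[]
    a,b,c=Ro.from_matrix(M).as_euler("XYX",degrees=True)  # b in 0..180 = -j5
    if b<0: a,b,c=a+180,-b,c+180
    w=lambda v:(v+180)%360-180
    return np.array([w(-a),-b,w(-c)]).round(1)
E
python3 - <<'E'
from kin import *
for n,j1s,yaw in(("grasp",(-4,2),-43.5),("final",(38,46),11)):
  for lean in(30,40):
    for j1 in j1s:
      for phi in(35,50): 
        print(n,lean,j1,phi,[wristj(j1,phi,tgt([0,0,0],yaw,lean,flip=f)[1]).tolist() for f in(1,-1)])
E
```

```text
grasp 30 -4 35 [[33.1, -35.6, -153.4], [33.1, -35.6, 26.6]]
grasp 30 -4 50 [[50.6, -24.3, -173.5], [50.6, -24.3, 6.5]]
grasp 30 2 35 [[35.0, -38.4, -160.2], [35.0, -38.4, 19.8]]
grasp 30 2 50 [[51.1, -27.3, -179.1], [51.1, -27.3, 0.9]]
grasp 40 -4 35 [[50.0, -32.3, -167.5], [50.0, -32.3, 12.5]]
grasp 40 -4 50 [[74.6, -25.1, 164.6], [74.6, -25.1, -15.4]]
grasp 40 2 35 [[51.2, -36.1, -173.1], [51.2, -36.1, 6.9]]
grasp 40 2 50 [[72.2, -28.8, 162.2], [72.2, -28.8, -17.8]]
final 30 38 35 [[26.6, -30.5, -137.1], [26.6, -30.5, 42.9]]
final 30 38 50 [[46.5, -18.2, -158.8], [46.5, -18.2, 21.2]]
final 30 46 35 [[31.1, -33.7, -147.9], [31.1, -33.7, 32.1]]
final 30 46 50 [[49.7, -22.1, -168.8], [49.7, -22.1, 11.2]]
final 40 38 35 [[44.3, -24.7, -152.9], [44.3, -24.7, 27.1]]
final 40 38 50 [[79.6, -17.3, 169.6], [79.6, -17.3, -10.4]]
final 40 46 35 [[48.6, -29.5, -162.8], [48.6, -29.5, 17.2]]
final 40 46 50 [[76.4, -22.3, 166.4], [76.4, -22.3, -13.6]]
```

servo_tool(commands=[[[0,0,20,0,0,0,-0.145],[0,0,40,0,0,0,-0.29],[0,0,60,0,0,0,-0.435],[0,0,80,0,0,0,-0.58],[0,0,100,0,0,0,-0.725]]])

```text
time_s: 1.6
tcp_pos: [0.4638, -0.2357, 0.1912]
ee_rot: [[-0.89, -0.273, 0.365], [-0.397, 0.857, -0.327], [-0.223, -0.436, -0.872]]
wrist_force: [0.1, -0.4, 0.6]
gripper_width: 1.001
gripper_force: 0.0
```

servo_tool(commands=[[[0,0,0,0,0,0,-0.145],[0,0,0,0,0,0,-0.29],[0,0,0,0,0,0,-0.435],[0,0,0,0,0,0,-0.58],[0,0,0,0,0,0,-0.725]]])

```text
time_s: 2.1
tcp_pos: [0.4637, -0.2363, 0.1913]
ee_rot: [[-0.485, -0.795, 0.365], [-0.866, 0.378, -0.327], [0.122, -0.474, -0.872]]
wrist_force: [-0.5, -0.1, 0.2]
gripper_width: 1.003
gripper_force: 0.0
```

```bash
sed -i 's/tgt(G,yaw,40)/tgt(G,yaw,40,flip=-1)/' pre.py; python3 pre.py
```

```text
2.1 [ 0.46374025 -0.23629568  0.19131716] [-11.1   2.6 -54.5  64.5 -16.2 -76.6]
pre (array([-160.2,   24.4,   24.9]), array([ 0.1088,  0.1684, -1.2917])) grasp (array([-153.9,    7. ,  123.1]), array([ 0.1088,  0.1684, -1.2917]))
```

servo_tool(commands=[[[0,-18,3,2,0.01,0.01,-0.14],[0,-36,6,3,0.01,0.02,-0.28],[0,-54,9,5,0.02,0.04,-0.42],[0,-72,12,8,0.03,0.06,-0.56],[0,-90,14,12,0.04,0.08,-0.7]]])

```text
time_s: 2.6
tcp_pos: [0.5013, -0.1564, 0.1634]
ee_rot: [[0.109, -0.916, 0.385], [-0.874, -0.273, -0.403], [0.474, -0.293, -0.83]]
wrist_force: [-0.3, 0.1, 0.3]
gripper_width: 1.003
gripper_force: 0.0
```

```bash
python3 pre.py
```

```text
2.6 [ 0.50132654 -0.15639749  0.16341929] [ -8.3   6.6 -58.   96.8 -20.2 -71.9]
pre (array([-61. , -36.3,   8. ]), array([ 0.0581,  0.0964, -0.5913])) grasp (array([-53.6, -44.6, 107.4]), array([ 0.0581,  0.0964, -0.5913]))
```

```bash
cat >> kin.py <<'E'
def row8(j):
    j1,j2,j3=np.radians(j[:3]); e=np.array([np.cos(j1)*np.cos(j2),np.sin(j1)*np.cos(j2),-np.sin(j2)])
    return np.c_[row(j),e]
def ik(k,P,Rt,j0):
    lo=[-179,-69,-61,-181,-171,-9.2-162*0-0,-177];
    f=lambda j:np.r_[(row8(j)@k-P)*100,Ro.from_matrix(fkrot(j).T@Rt).as_rotvec()*10]
    q=least_squares(f,j0,bounds=([-179.8,-69.3,-61.3,-181.2,-171.1,-177.4],[179.8,118,80.6,117.6,-9.2,177.4]),x_scale=10)
    return q.x.round(1),np.abs(q.fun).max().round(3)
E
python3 - <<'E'
from kin import *
from station import r
s=r.sense()
D=[([-48.7828,22.0904,.3783,-.029,-68.411,-14.8153],[.27765514,-.55928068,.23245335]),
([-24.9,5.8,-29,-.3,-35.3,-69.9],[.38937824,-.35566256,.20301453]),([-18.9,2.3,-49,44.8,-15.7,-132.9],[.4249912,-.32541243,.20854154]),
([-11.1,2.6,-54.5,64.5,-16.2,-76.6],[.46374025,-.23629568,.19131716]),(s["joints"],s["tcp_pos"])]
A=np.vstack([row8(j) for j,_ in D]);b=np.hstack([p for _,p in D])
k=np.linalg.lstsq(A,b,rcond=None)[0];print(k.round(4),(A@k-b).round(4))
np.save("k.npy",k)
c=np.array([.6255,-.186,.04]);yaw=-43.5
f=np.array([np.cos(np.radians(yaw)),np.sin(np.radians(yaw)),0]);G=c-.071*f+[0,0,.028]
F=np.array([.6,.33,.084]); ff=np.array([np.cos(.19),np.sin(.19),0])
for lean in(28,34,40):
  for n,g,y in(("g+80",G+[0,0,.08],yaw),("g",G,yaw),("mouth",F-.19*ff+[0,0,.028],11),("fin",F-.071*ff+[0,0,.028],11)):
    P,Rt=tgt(g,y,lean,flip=-1); print(lean,n,*ik(k,P,Rt,[0,20,-40,70,-30,0] if n[0]=="g" else [40,20,-40,70,-30,0]))
E
```

```text
[ 0.5335 -0.1749  0.1769  0.0699 -0.0041 -0.1641 -0.1684 -0.0227] [-0.0081 -0.0041 -0.0044  0.0016 -0.012   0.0144 -0.0004  0.0352 -0.0159
  0.0086  0.0142 -0.0041 -0.0025 -0.0297  0.0099]
28 g+80 [ -3.6  23.8 -54.  117.6 -26.3 -65.7] 1.061
28 g [ -3.4  78.   80.6  25.9 -56.1  43.9] 2.712
28 mouth [ 44.5   7.7 -61.3 117.6 -36.8 -56.8] 3.66
28 fin [ 41.5  50.2 -12.2 117.6 -20.2 -53.1] 2.215
34 g+80 [ -3.7  27.8 -45.7 117.6 -26.8 -64.1] 0.568
34 g [ -3.9  77.5  80.6  28.6 -56.1  43.6] 2.026
34 mouth [ 44.1   7.7 -61.3 117.6 -38.8 -57. ] 2.938
34 fin [ 41.2  50.7 -10.8 117.6 -21.4 -52.5] 1.481
40 g+80 [ -3.9  30.2 -40.5 117.6 -27.6 -62.9] 0.014
40 g [ -4.4  76.9  80.6  31.1 -56.2  43.1] 1.327
40 mouth [ 43.7   7.7 -61.3 117.6 -40.5 -57.2] 2.513
40 fin [ 41.   51.1  -9.5 117.6 -22.6 -52. ] 0.739
```

```bash
cat > data.py <<'E'
D=[([-48.7828,22.0904,.3783,-.029,-68.411,-14.8153],[.27765514,-.55928068,.23245335]),
([-24.9,5.8,-29,-.3,-35.3,-69.9],[.38937824,-.35566256,.20301453]),([-18.9,2.3,-49,44.8,-15.7,-132.9],[.4249912,-.32541243,.20854154]),
([-11.1,2.6,-54.5,64.5,-16.2,-76.6],[.46374025,-.23629568,.19131716])]
E
cat >> kin.py <<'E'
def row8(j):  # a,h,L1,e,L2,d6,ylat,L1',Y4,Z4,Z5
    j1,j2,j3=np.radians(j[:3]); e=np.array([np.cos(j1)*np.cos(j2),np.sin(j1)*np.cos(j2),-np.sin(j2)])
    A4=Rarm(j)@Ro.from_euler("X",-j[3],degrees=True).as_matrix(); A5=A4@Ro.from_euler("Y",-j[4],degrees=True).as_matrix()
    return np.c_[row(j),e,A4[:,1],A4[:,2],A5[:,2]]
E
python3 - <<'E'
from kin import *
from data import D
from station import r
s=r.sense(); D=D+[(s["joints"],s["tcp_pos"])]
A=np.vstack([row8(j) for j,_ in D]);b=np.hstack([p for _,p in D])
from itertools import combinations
for cols in([0,1,2,4,5,8],[0,1,2,3,4,5,8],[0,1,2,4,5,6,8],[1,2,4,5,8],[1,2,4,5,8,10],[1,2,3,4,5,8],[1,2,4,5,8,9],[1,2,4,5,6,8],[0,1,2,3,4,5,6,8],list(range(11))):
    k=np.linalg.lstsq(A[:,cols],b,rcond=None)[0]; print(cols,k.round(4),np.abs(A[:,cols]@k-b).max().round(4))
E
```

```text
[0, 1, 2, 4, 5, 8] [ 4.000e-04  1.598e-01  5.647e-01  4.213e-01  2.949e-01 -1.598e-01] 0.0006
[0, 1, 2, 3, 4, 5, 8] [-2.000e-04  1.580e-01  5.660e-01  7.000e-04  4.211e-01  2.950e-01
 -1.598e-01] 0.0005
[0, 1, 2, 4, 5, 6, 8] [-0.0018  0.1603  0.5667  0.4229  0.2968  0.0007 -0.1604] 0.0006
[1, 2, 4, 5, 8] [ 0.1599  0.565   0.4216  0.2952 -0.1599] 0.0006
[1, 2, 4, 5, 8, 10] [ 1.600e-01  5.650e-01  4.219e-01  2.950e-01 -1.599e-01 -1.000e-04] 0.0007
[1, 2, 3, 4, 5, 8] [ 0.1582  0.5657  0.0006  0.4211  0.2949 -0.1598] 0.0005
[1, 2, 4, 5, 8, 9] [ 0.16    0.5649  0.4217  0.2951 -0.1599 -0.    ] 0.0006
[1, 2, 4, 5, 6, 8] [ 1.599e-01  5.651e-01  4.216e-01  2.953e-01  1.000e-04 -1.600e-01] 0.0005
[0, 1, 2, 3, 4, 5, 6, 8] [-1.300e-03  1.586e-01  5.669e-01  6.000e-04  4.220e-01  2.960e-01
  4.000e-04 -1.602e-01] 0.0006
[0, 1, 2, 3, 4, 5, 6, 7, 8, 9, 10] [ 3.300e-03  1.586e-01  5.654e-01  8.000e-04  4.208e-01  2.955e-01
  3.000e-04 -3.800e-03 -1.600e-01 -1.000e-03  9.000e-04] 0.0005
```

```bash
cat >> kin.py <<'E'
K=np.zeros(11); K[[1,2,4,5,8]]=[.16,.565,.4216,.2952,-.1599]
LO=np.array([-179.8,-69.2,-61.2,-181.2,-171.1,-177.4]);HI=np.array([179.8,118,80.6,117.6,-9.2,177.4])
def ik(P,Rt,j0):
    f=lambda j:np.r_[(row8(j)@K-P)*100,Ro.from_matrix(fkrot(j).T@Rt).as_rotvec()*10]
    q=least_squares(f,np.clip(j0,LO+.01,HI-.01),bounds=(LO,HI),x_scale=10)
    return q.x.round(1),np.abs(q.fun).max()
def sols(P,Rt):
    out=[]
    rng=np.random.default_rng(0)
    for _ in range(25):
        az=np.degrees(np.arctan2(P[1],P[0]))
        x,e=ik(P,Rt,np.r_[az+rng.uniform(-40,40),rng.uniform(-20,60),rng.uniform(-60,60),rng.uniform(-180,117),rng.uniform(-120,-10),rng.uniform(-170,170)])
        if e<.02 and not any(np.abs(x-o).max()<2 for o in out): out.append(x)
    return out
E
python3 - <<'E'
from kin import *
c=np.array([.6255,-.186,.04]);yaw=-43.5
f=np.array([np.cos(np.radians(yaw)),np.sin(np.radians(yaw)),0]);G=c-.071*f+[0,0,.028]
F=np.array([.6,.33,.084]); ff=np.array([np.cos(.19),np.sin(.19),0])
for lean in(28,34,40):
  for n,g,y in(("g+80",G+[0,0,.08],yaw),("g",G,yaw),("mouth",F-.19*ff+[0,0,.028],11),("fin",F-.071*ff+[0,0,.028],11)):
   for fl in(1,-1):
    P,Rt=tgt(g,y,lean,flip=fl); print(lean,n,fl,[x.tolist() for x in sols(P,Rt)])
E
```

```text
28 g+80 1 [[0.7, 15.0, -47.5, 71.6, -20.2, 158.8]]
28 g+80 -1 [[0.7, 15.0, -47.5, 71.6, -20.2, -21.2]]
28 g 1 []
28 g -1 []
28 mouth 1 []
28 mouth -1 []
28 fin 1 [[29.4, 19.2, -47.4, 111.4, -9.2, 142.0]]
28 fin -1 [[29.4, 19.2, -47.4, 111.4, -9.2, -38.0]]
34 g+80 1 [[-7.8, 14.6, -51.3, 102.9, -19.6, 135.6]]
34 g+80 -1 [[-7.8, 14.6, -51.3, 102.9, -19.6, -44.4]]
34 g 1 []
34 g -1 []
34 mouth 1 []
34 mouth -1 []
34 fin 1 []
34 fin -1 []
40 g+80 1 []
40 g+80 -1 []
40 g 1 []
40 g -1 []
40 mouth 1 []
40 mouth -1 []
40 fin 1 []
40 fin -1 []
```

```bash
cat > scan.py <<'E'
from kin import *
c=np.array([.6255,-.186,.04]);yaw=-43.5
f=np.array([np.cos(np.radians(yaw)),np.sin(np.radians(yaw)),0]);G=c-.071*f+[0,0,.028]
F=np.array([.6,.33,.084]); ff=np.array([np.cos(.19),np.sin(.19),0])
lo=np.array([-360,-150,-150,-360,-200,-400.]);hi=-lo; hi[4]=-.5
def free(P,Rt,j0):
    q=least_squares(lambda j:np.r_[(row8(j)@K-P)*100,Ro.from_matrix(fkrot(j).T@Rt).as_rotvec()*10],j0,x_scale=10)
    return q.x,np.abs(q.fun).max()
rng=np.random.default_rng(1)
for n,g,y in(("g",G,yaw),("fin",F-.071*ff+[0,0,.028],11)):
  for lean in(0,15,25,35,45):
    P,Rt=tgt(g,y,lean,flip=-1); out=[]
    for _ in range(60):
        x,e=free(P,Rt,np.r_[rng.uniform(-60,80),rng.uniform(-20,60),rng.uniform(-60,60),rng.uniform(-180,117),rng.uniform(-150,-10),rng.uniform(-170,170)])
        x=np.r_[(x+180)%360-180]
        if x[3]>120: x[3]-=360
        if e<.02 and x[4]<0 and abs(x[2])<90 and not any(np.abs(x-o).max()<2 for o in out): out.append(x)
    print(n,lean,[x.round().tolist() for x in out])
E
time python3 scan.py
```

```text
g 0 [[2.0, 29.0, -17.0, -0.0, -45.0, 44.0]]
g 15 [[6.0, 24.0, -37.0, 32.0, -22.0, 12.0]]
g 25 [[-12.0, 22.0, -50.0, 107.0, -13.0, -46.0], [-172.0, -118.0, -18.0, -141.0, -148.0, 75.0]]
g 35 [[-18.0, 23.0, -51.0, -222.0, -22.0, -72.0]]
g 45 [[-18.0, 26.0, -54.0, -211.0, -35.0, -82.0], [-166.0, -125.0, -25.0, -130.0, -129.0, 79.0]]
fin 0 [[46.0, 28.0, -10.0, 0.0, -52.0, 55.0]]
fin 15 [[49.0, 23.0, -28.0, 19.0, -29.0, 35.0]]
fin 25 [[38.0, 19.0, -47.0, 83.0, -11.0, -17.0]]
fin 35 [[21.0, 20.0, -45.0, -211.0, -11.0, -67.0], [-127.0, -115.0, -20.0, -142.0, -141.0, 85.0]]
fin 45 [[19.0, 21.0, -46.0, -195.0, -23.0, -82.0]]
real	0m9.762s
user	0m10.253s
sys	0m0.046s
```

```bash
sed -i 's/for lean in(0,15,25,35,45)/for lean in(18,22,50,55,60,65,70)/' scan.py; python3 scan.py; python3 - <<'E'
from h import *
from station import r
o=[]
for n,b in(("scene",(180,150,360,285)),("top",(95,80,295,230))):
    c=r.capture(n); np.savez(f"pics/{n}1.npz",**c); x0,y0,x1,y1=b
    o.append(cv2.resize(c["pixels"][y0:y1,x0:x1,::-1],(400,300),interpolation=cv2.INTER_CUBIC))
    cv2.imwrite(f"pics/{n}1.png",c["pixels"][:,:,::-1])
a=np.hstack(o); cv2.imwrite("pics/crop2.png",a)
E
```

```text
g 18 [[3.0, 23.0, -43.0, 51.0, -17.0, -4.0]]
g 22 [[-6.0, 22.0, -49.0, 87.0, -13.0, -32.0]]
g 50 [[-18.0, 27.0, -55.0, -209.0, -44.0, -85.0]]
g 55 [[-17.0, 30.0, -57.0, -208.0, -52.0, -88.0]]
g 60 [[-16.0, 33.0, -59.0, -207.0, -61.0, -91.0]]
g 65 [[-15.0, 36.0, -60.0, -207.0, -70.0, -93.0]]
g 70 [[-14.0, 40.0, -61.0, -208.0, -80.0, -95.0]]
fin 18 [[49.0, 22.0, -33.0, 28.0, -24.0, 27.0]]
fin 22 [[46.0, 20.0, -41.0, 51.0, -16.0, 7.0], [-130.0, -112.0, -14.0, -150.0, -152.0, 80.0]]
fin 50 [[19.0, 22.0, -48.0, -192.0, -31.0, -85.0]]
fin 55 [[19.0, 24.0, -50.0, -191.0, -40.0, -87.0], [-122.0, -124.0, -29.0, -135.0, -122.0, 86.0]]
fin 60 [[20.0, 27.0, -52.0, -190.0, -49.0, -88.0]]
fin 65 [[20.0, 30.0, -54.0, -189.0, -59.0, -89.0], [-119.0, -129.0, -33.0, -133.0, -111.0, 85.0]]
fin 70 [[20.0, 33.0, -56.0, -189.0, -69.0, -90.0], [-119.0, -133.0, -34.0, -132.0, -104.0, 83.0]]
```

View pics/crop2.png

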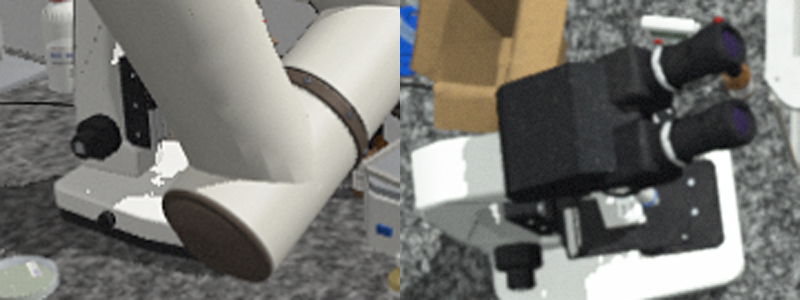

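The arm now hides the holder in the scene view. The top view shows the stage's black plate and the foot. I'll enlarge the foot (top) and the holder (first scene picture).

```bash
python3 - <<'E'
import cv2,numpy as np
t=cv2.imread("pics/top0.png");s=cv2.imread("pics/scene0.png")
a=cv2.resize(t[140:245,100:280],(720,420),interpolation=cv2.INTER_CUBIC)
b=cv2.resize(s[170:275,240:335],None,fx=5.7,fy=5.7,interpolation=cv2.INTER_CUBIC)
cv2.imwrite("pics/foot.png",a);cv2.imwrite("pics/hold.png",b);print(a.shape,b.shape)
E
```

```text
(420, 720, 3) (598, 542, 3)
```

View pics/foot.png

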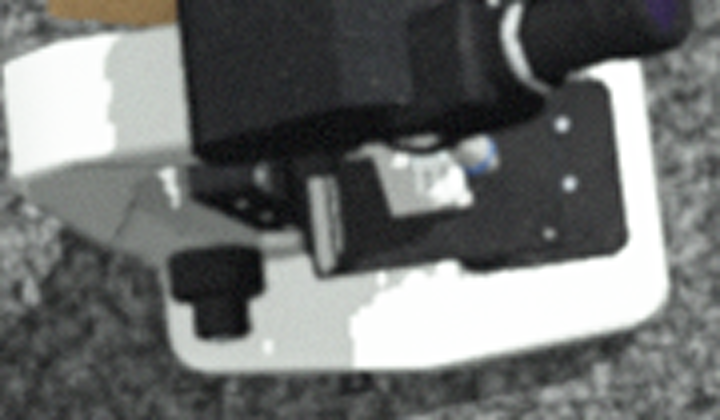

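View pics/hold.png

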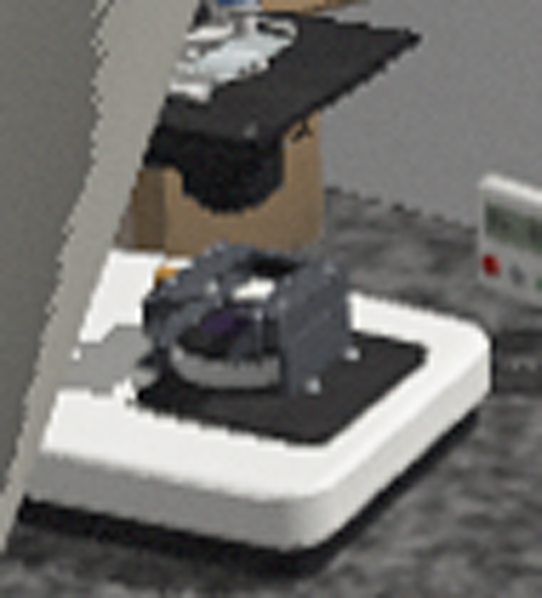

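The crops show the mic foot's black inset (top corners at (255,201) and (251,161)) and, in the scene view, the holder with the lens at about (280,228), its right wall at (295,228), and the inset's near corner at (296,247).

```bash
python3 - <<'E'
from h import *
S=dict(np.load("pics/scene0.npz"));T=dict(np.load("pics/top0.npz"))
hp=lambda u,v:(240+(u+.5)/5.705-.5,170+(v+.5)/5.695-.5); fp=lambda u,v:(100+(u+.5)/4-.5,140+(v+.5)/4-.5)
print("cam",-S["R"].T@S["t"])
A,e=tri(S,hp(320,442),T,fp(622,247));print("near",A,e)
B,e=tri(S,hp(428,350),T,fp(606,83));print("far",B,e)
d=(B-A)[:2];print("yaw ins",np.degrees(np.arctan2(d[1],d[0])),np.hypot(*d))
zf=.5*(A+B)[2]
for n,a,b,z in(("foot right",(640,70),(664,260),zf),("inset near",(470,268),(600,250),zf),("stage",(322,276),(465,262),.205),("inset right",(606,90),(625,240),zf)):
    p,q=onz(T,fp(*a),z),onz(T,fp(*b),z);print(n,p[:2],q[:2],np.degrees(np.arctan2(*(q-p)[1::-1])))
M=((A+B)/2)
for yaw in(6,7.5,9):
    y=np.radians(yaw);xm=np.array([-np.sin(y),np.cos(y)]);ym=np.array([-np.cos(y),-np.sin(y)])
    for uv in((226,325),(226,335)):
        o,dr=ray(S,hp(*uv)); k=np.linalg.solve(np.c_[dr[:2],-xm],M[:2]-2.5e-3*ym*-1*-1-o[:2]); L=o+k[0]*dr
        E=np.r_[L[:2]+.074*ym,.192]; print(yaw,uv,"lens",L,"stage edge",proj(T,E)[0]*4-[400,560],(proj(S,E)[0]-[240,170])*5.7)
E
```

```text
cam [-0.25819621 -0.44783171  0.65447992]
near [0.60937083 0.27994789 0.04974585] 0.0030083316417874794
far [0.70729204 0.29224025 0.05186095] 0.0016697244292403594
yaw ins 7.155096307772138 0.09868973993681955
foot right [0.71504283 0.27289645] [0.60070257 0.25583645] -171.5138562135001
inset near [0.5950219  0.37132762] [0.60636048 0.29398751] -81.65947172117289
stage [0.56741985 0.41014806] [0.57511199 0.33642288] -84.04357675555009
inset right [0.70278178 0.29295883] [0.61244949 0.27926806] -171.38183356941292
6 (226, 325) lens [0.65223491 0.36801559 0.0665519 ] stage edge [424.07562291 257.25340239] [110.72838337 127.23134205]
6 (226, 335) lens [0.65219801 0.36836665 0.06123668] stage edge [423.40259096 257.3197289 ] [110.0682001 127.0903671]
7.5 (226, 325) lens [0.65029652 0.36627857 0.06780365] stage edge [430.96228423 260.58468741] [114.34075763 130.23922886]
7.5 (226, 335) lens [0.65025138 0.36662143 0.06250517] stage edge [430.30394604 260.66687608] [113.67951878 130.10743534]
9 (226, 325) lens [0.64842784 0.36460403 0.06901038] stage edge [437.73065888 263.68738536] [118.04138335 133.14124407]
9 (226, 335) lens [0.64837479 0.364939   0.06372802] stage edge [437.08647528 263.78483588] [117.37915643 133.01836372]
```

```bash
cat > scan2.py <<'E'
from kin import *
def fr(y): y=np.radians(y); return np.array([np.cos(y),np.sin(y),0])
W=np.array([.6255,-.186,.04]);YW=-43.5
L=np.array([.650,.366,.084]);YL=8.
def G(c,yaw,gx,gz): return c+gx*fr(yaw)+[0,0,gz]
def chain(lean,gx,gz,pts,j0):
    for n,c,yaw in pts:
        P,Rt=tgt(G(c,yaw,gx,gz),yaw,lean,flip=-1)
        x,e=ik(P,Rt,j0); print(lean,n,x.tolist(),round(e,3)); 
        if e<.05: j0=x
if __name__=="__main__":
  for lean in(18,22,25,28,32):
    chain(lean,-.074,.018,[("g+80",W+[0,0,.08],YW),("g",W,YW)],[0,24,-45,60,-17,-5])
    chain(lean,-.074,.018,[("out+40",L-.13*fr(YL)+[0,0,.04],YL),("out",L-.11*fr(YL),YL),("mouth",L-.06*fr(YL),YL),("in",L,YL),("in+9",L+.009*fr(YL),YL)],[45,24,-40,40,-20,15])
E
python3 scan2.py
```

```text
18 g+80 [7.5, 18.0, -34.5, 29.4, -29.2, 14.2] 0.0
18 g [1.0, 23.9, -45.3, 58.6, -14.7, -10.9] 0.0
18 out+40 [58.6, 15.3, -38.0, 30.1, -28.4, 13.7] 0.0
18 out [55.4, 19.7, -40.4, 37.9, -21.7, 8.2] 0.0
18 mouth [52.3, 23.3, -33.1, 32.2, -23.9, 17.1] 0.0
18 in [49.0, 27.6, -23.8, 26.3, -27.2, 26.7] 0.0
18 in+9 [48.5, 28.3, -22.4, 25.5, -27.8, 28.1] 0.0
22 g+80 [6.2, 16.9, -40.8, 44.5, -24.1, 0.6] 0.0
22 g [-8.8, 23.0, -49.8, 95.5, -12.4, -38.3] 0.0
22 out+40 [57.1, 14.2, -44.3, 45.8, -23.3, -0.3] 0.0
22 out [50.2, 18.5, -47.7, 64.5, -16.2, -13.6] 0.0
22 mouth [48.9, 22.0, -40.9, 55.3, -17.4, -2.8] 0.0
22 in [47.4, 26.4, -31.4, 43.7, -20.1, 10.8] 0.0
22 in+9 [47.2, 27.0, -29.9, 42.1, -20.7, 12.8] 0.0
25 g+80 [3.4, 16.1, -45.3, 59.9, -20.9, -12.3] 0.0
25 g [-13.5, 23.0, -50.3, 113.3, -13.3, -51.5] 0.0
25 out+40 [53.8, 13.4, -48.8, 61.9, -20.1, -13.4] 0.0
25 out [43.4, 17.9, -50.9, 88.5, -14.2, -31.3] 0.0
25 mouth [42.7, 21.2, -45.5, 80.5, -14.1, -22.3] 0.0
25 in [43.0, 25.4, -37.5, 66.4, -15.3, -8.1] 0.0
25 in+9 [43.1, 26.0, -36.1, 64.1, -15.7, -5.7] 0.0
28 g+80 [-1.0, 15.6, -48.8, 77.6, -19.0, -26.0] 0.0
28 g [-13.7, 23.2, -50.6, 117.6, -15.8, -55.6] 0.168
28 out+40 [48.8, 12.9, -52.1, 80.4, -18.1, -27.3] 0.0
28 out [37.8, 17.7, -51.9, 107.9, -14.2, -45.3] 0.0
28 mouth [36.5, 20.9, -47.1, 102.8, -13.3, -38.8] 0.0
28 in [36.6, 24.8, -40.8, 92.4, -13.0, -28.1] 0.0
28 in+9 [36.7, 25.4, -39.7, 90.4, -13.0, -26.2] 0.0
32 g+80 [-7.0, 15.3, -51.2, 99.3, -18.6, -42.0] 0.0
32 g [-12.0, 23.7, -51.2, 117.6, -20.0, -57.6] 0.5
32 out+40 [42.0, 12.6, -54.2, 103.1, -17.7, -43.5] 0.0
32 out [36.1, 18.0, -52.4, 117.6, -17.0, -53.3] 0.168
32 mouth [33.2, 21.0, -47.5, 117.6, -15.2, -50.4] 0.109
32 in [30.3, 24.7, -41.4, 117.4, -13.1, -47.2] 0.0
32 in+9 [30.3, 25.2, -40.5, 116.2, -12.9, -45.9] 0.0
```

```bash
cat > go.py <<'E'
import sys
from scan2 import *
from station import r
s=r.sense(); LEAN=23; GX,GZ=-.075,.020
def show(n,c,yaw,lean=LEAN,gx=GX,gz=GZ):
    P,Rt=tgt(G(np.array(c),yaw,gx,gz),yaw,lean,flip=-1); x,e=ik(P,Rt,s["joints"]); print(n,*step(s,P,Rt),"ik",x.tolist(),round(e,3))
print(s["time_s"],s["tcp_pos"].round(4),s["joints"].round(1),"F",s["wrist_force"].round(1),"w",round(s["gripper_width"]*87,1))
E
python3 - <<'E'
from go import *
show("g+80",W+[0,0,.08],YW); show("g",W,YW)
E
```

```text
2.7 [ 0.5013 -0.1561  0.1624] [ -8.3   6.7 -58.   96.7 -20.1 -71.9] F [ 0.3 -1.2  0.1] w 86.9
g+80 [-23.3 -62.7  44.6] [-0.0295 -0.189  -0.5957] ik [5.7, 16.4, -42.2, 48.6, -23.3, -3.0] 0.0
g [-61.1 -39.3 111.1] [-0.0295 -0.189  -0.5957] ik [-10.2, 22.7, -50.2, 101.0, -12.6, -42.4] 0.0
```

servo_tool(commands=[[[0,-4,-12,9,-0.006,-0.038,-0.119],[0,-9,-25,18,-0.012,-0.076,-0.238],[0,-14,-38,27,-0.018,-0.114,-0.357],[0,-19,-51,36,-0.024,-0.152,-0.476],[0,-23,-63,45,-0.03,-0.189,-0.596]]])

```text
time_s: 3.2
tcp_pos: [0.569, -0.1415, 0.1371]
ee_rot: [[0.618, -0.728, 0.297], [-0.672, -0.685, -0.282], [0.408, -0.025, -0.912]]
wrist_force: [-0.2, -0.8, -0.0]
gripper_width: 1.0
gripper_force: 0.0
```

```bash
python3 - <<'E'
from go import *
show("g+80",W+[0,0,.08],YW); show("g",W,YW)
for n in("scene","top"):
    c=r.capture(n); np.savez(f"pics/{n}2.npz",**c)
    cv2.imwrite(f"pics/{n}2.png",c["pixels"][:,:,::-1])
s=cv2.imread("pics/scene2.png");t=cv2.imread("pics/top2.png")
cv2.imwrite("pics/crop3.png",np.hstack([cv2.resize(s[250:370,410:530],(400,400),interpolation=2),cv2.resize(t[150:270,390:510],(400,400),interpolation=2)]))
E
```

```text
3.2 [ 0.569  -0.1415  0.1371] [  4.5  15.5 -44.   53.2 -22.3  -9.9] F [-0.2 -0.8 -0. ] w 87.0
g+80 [-2.4 -6.5  4. ] [-0.0007 -0.0201 -0.0617] ik [5.7, 16.4, -42.2, 48.6, -23.3, -3.0] 0.0
g [-35.1  -4.5  77. ] [-0.0007 -0.0201 -0.0617] ik [-10.2, 22.7, -50.2, 101.0, -12.6, -42.4] 0.0
```

View pics/crop3.png

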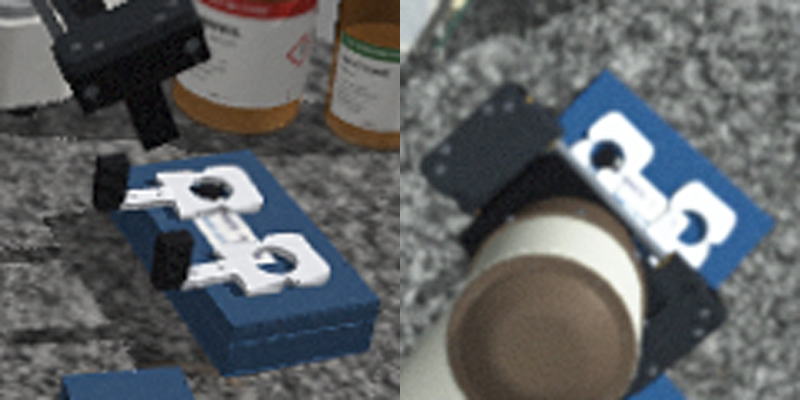

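The disc slider is at left in both views (scene window about (473,306)), untouched. One finger shows above its grip. I continue down to the grasp in two steps.

servo_tool(commands=[[[0,-5,-5,10,0,-0.015,-0.05],[0,-8,-5,20,0,-0.02,-0.06],[0,-14,-5,30,0,-0.02,-0.061],[0,-18,-5,40,0,-0.02,-0.061],[0,-23,-5,50,0,-0.02,-0.061]]])

```text
time_s: 3.8
tcp_pos: [0.5724, -0.1366, 0.0822]
ee_rot: [[0.663, -0.692, 0.285], [-0.637, -0.722, -0.27], [0.393, -0.003, -0.92]]
wrist_force: [-0.0, 0.2, 0.3]
gripper_width: 1.002
gripper_force: 0.0
```

```bash
python3 - <<'E'
from go import *
show("g",W,YW)
c=r.capture("scene"); np.savez("pics/scene3.npz",**c); cv2.imwrite("pics/scene3.png",c["pixels"][:,:,::-1])
R=s["ee_rot"];p=s["tcp_pos"]
for y in(-.0435,0,.0435): print(y,proj(c,p+R[:,1]*y+R[:,2]*.011).round(0))
cv2.imwrite("pics/crop4.png",cv2.resize(c["pixels"][250:370,400:550,::-1],(750,600),interpolation=2))
E
```

```text
3.8 [ 0.5724 -0.1366  0.0822] [ -3.   20.  -49.   78.8 -15.  -26.9] F [-0.   0.2  0.3] w 87.2
g [-11.   -0.6  27.4] [-0.0007 -0.002  -0.0058] ik [-10.2, 22.7, -50.2, 101.0, -12.6, -42.4] 0.0
-0.0435 [[437. 287.]]
0 [[444. 299.]]
0.0435 [[453. 311.]]
```

View pics/crop4.png

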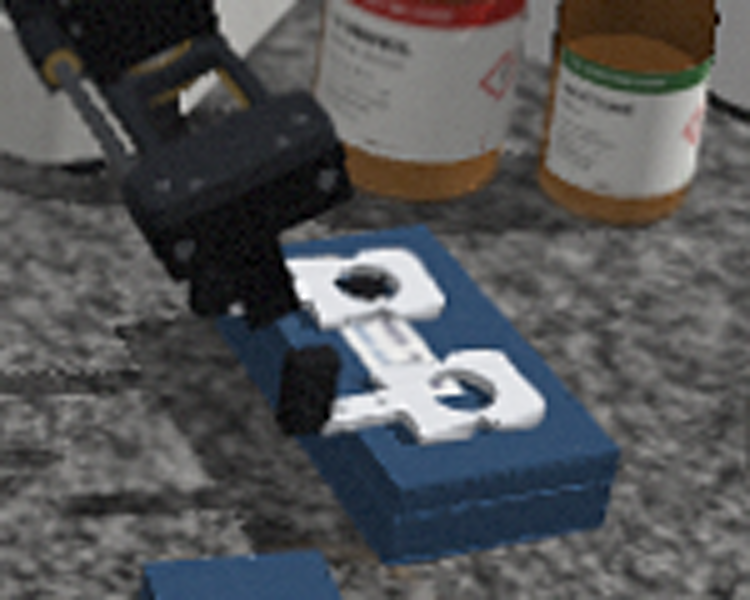

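The near fingertip sits at crop (260,320), as predicted, in front of the target's grip. I go down and close.

servo_tool(commands=[[[0,-3,0,7,0,0,-0.004],[0,-6,0,14,0,0,-0.006],[0,-8,-0.6,21,0,0,-0.006],[0,-11,-0.6,27,0,0,-0.006],[0,-11,-0.6,27,0,0,-0.006]]])

```text
time_s: 4.35
tcp_pos: [0.5731, -0.1375, 0.0529]
ee_rot: [[0.668, -0.688, 0.284], [-0.632, -0.726, -0.27], [0.392, 0.001, -0.92]]
wrist_force: [0.4, -0.6, 0.6]
gripper_width: 1.002
gripper_force: 0.0
```

```bash
python3 - <<'E'
from go import *
show("g",W,YW)
E
```

```text
4.35 [ 0.5731 -0.1375  0.0529] [-10.3  22.7 -50.2 101.2 -12.7 -42.5] F [ 0.4 -0.6  0.6] w 87.2
g [-0.6 -1.   0.1] [ 0.0008 -0.0013  0.0012] ik [-10.2, 22.7, -50.2, 101.0, -12.6, -42.4] 0.0
```

servo_tool(commands=[[[1,0,0,0,0,0,0],[1,0,0,0,0,0,0],[1,0,0,0,0,0,0],[1,0,0,0,0,0,0],[1,0,0,0,0,0,0]]])

```text
time_s: 4.85
tcp_pos: [0.5746, -0.1364, 0.0536]
ee_rot: [[0.67, -0.685, 0.286], [-0.63, -0.728, -0.27], [0.393, 0.001, -0.919]]
wrist_force: [0.9, 0.2, -0.4]
gripper_width: 0.631
gripper_force: 0.0
```

servo_tool(commands=[[[1,0,0,0,0,0,0],[1,0,0,0,0,0,0],[1,0,0,0,0,0,0],[1,0,0,0,0,0,0],[1,0,0,0,0,0,0]]])

```text
time_s: 5.35
tcp_pos: [0.5745, -0.1366, 0.0534]
ee_rot: [[0.67, -0.685, 0.286], [-0.63, -0.728, -0.27], [0.393, 0.001, -0.92]]
wrist_force: [-0.2, 0.6, 0.1]
gripper_width: 0.172
gripper_force: 0.1
```

```bash
python3 - <<'E'
from go import *
print(s["gripper_force"],s["ee_rot"].round(4).tolist())
np.savez("grasp.npz",p=s["tcp_pos"],R=s["ee_rot"])
# lift: 60 mm up in tool axes
print((s["ee_rot"].T@[0,0,70]).round(1))
c=r.capture("top")
m=(cv2.cvtColor(c["pixels"],cv2.COLOR_RGB2HSV)[...,2]<50)[180:212,438:470].astype(np.uint8)
k,l,st,ce=cv2.connectedComponentsWithStats(m)
print([(st[i,4],ce[i]+[438,180],onz(c,ce[i]+[438,180],.043).round(4)) for i in range(1,k) if st[i,4]>6])
E
```

```text
5.35 [ 0.5745 -0.1366  0.0534] [-10.2  22.7 -50.1 101.2 -12.7 -42.3] F [-0.2  0.6  0.1] w 15.0
0.08795946836471558 [[0.67, -0.6852, 0.2856], [-0.6298, -0.7283, -0.2699], [0.393, 0.0009, -0.9195]]
[ 27.5   0.1 -64.4]
[(np.int32(19), array([451.21052632, 196.94736842]), array([ 0.6252, -0.1843,  0.043 ]))]
```

servo_tool(commands=[[[1,0,0,0,0,0,0],[1,0,0,0,0,0,0],[1,0,0,0,0,0,0],[1,0,0,0,0,0,0],[1,0,0,0,0,0,0]]])

```text
time_s: 5.9
tcp_pos: [0.5745, -0.1366, 0.0534]
ee_rot: [[0.67, -0.685, 0.286], [-0.63, -0.728, -0.27], [0.393, 0.001, -0.92]]
wrist_force: [0.3, -0.2, -1.0]
gripper_width: 0.138
gripper_force: 30.0
```

```bash
python3 - <<'E'
from go import *
print(s["gripper_force"],s["ee_rot"].round(4).tolist())
np.savez("grasp.npz",p=s["tcp_pos"],R=s["ee_rot"])
R=s["ee_rot"]; g=s["tcp_pos"]-.008*R[:,2]; y=np.degrees(np.arctan2(R[0,1],-R[1,1]))
print("yaw from tool y",-np.degrees(np.arctan2(R[0,1],-R[1,1]))+0, "lean",np.degrees(np.arccos(-R[2,2])))
c=r.capture("top")
m=(cv2.cvtColor(c["pixels"],cv2.COLOR_RGB2HSV)[...,2]<50)[180:212,438:470].astype(np.uint8)
k,l,st,ce=cv2.connectedComponentsWithStats(m)
print([(st[i,4],ce[i]+[438,180],onz(c,ce[i]+[438,180],.043).round(4)) for i in range(1,k) if st[i,4]>6])
E
```

```text
5.9 [ 0.5745 -0.1366  0.0534] [-10.2  22.7 -50.1 101.2 -12.7 -42.3] F [ 0.3 -0.2 -1. ] w 12.0
29.99985844362527 [[0.6699, -0.6853, 0.2857], [-0.6299, -0.7283, -0.27], [0.3931, 0.0009, -0.9195]]
yaw from tool y 43.25984020724678 lean 23.14520147384809
[(np.int32(20), array([451.15, 196.45]), array([ 0.6264, -0.1842,  0.043 ]))]
```

```bash
sed -i 's/GX,GZ=.*/GX,GZ=-.0735,.0208/' go.py; python3 - <<'E'
from go import *
T=dict(np.load("pics/top0.npz"))
print("bottle cap",onz(T,(342,205),.108),"balance front",onz(T,(345,178),.05),onz(T,(290,170),.05),"petri",onz(T,(183,288),.016),"tissue",onz(T,(285,293),.01))
show("lift",W+[0,0,.10],-43.26)
j0=s["joints"]
for n,c,yaw in(("lift",W+[0,0,.06],-43.3),("lift",W+[0,0,.12],-43.3),("a",[.59,-.10,.17],-32),("b",[.54,0,.17],-18),("c",[.50,.12,.17],-5),("d",[.50,.24,.15],5),("e",L-.13*fr(YL)+[0,0,.05],8),("out",L-.115*fr(YL)+[0,0,.001],8)):
    P,Rt=tgt(G(np.array(c),yaw,GX,GZ),yaw,LEAN,flip=-1); x,e=ik(P,Rt,j0); print(n,P.round(3),x.tolist(),round(e,3)); j0=x
E
```

```text
5.95 [ 0.5745 -0.1366  0.0534] [-10.2  22.7 -50.1 101.2 -12.7 -42.4] F [ 0.7  0.4 -0.9] w 12.2
bottle cap [0.59266189 0.07743111 0.108     ] balance front [0.66625655 0.06908904 0.05      ] [0.68440509 0.199759   0.05      ] petri [0.40052592 0.45811126 0.016     ] tissue [0.39226601 0.20998994 0.01      ]
lift [ 39.9   1.1 -91.7] [ 0.0008 -0.0025  0.0004] ik [7.1, 15.1, -39.4, 42.1, -26.7, 3.1] 0.0
lift [ 0.574 -0.138  0.113] [3.4, 17.8, -44.7, 56.8, -19.9, -9.5] 0.0
lift [ 0.574 -0.138  0.173] [8.0, 13.7, -36.8, 37.6, -30.0, 7.3] 0.0
a [ 0.53  -0.063  0.183] [16.8, 7.3, -43.6, 37.6, -28.8, 9.5] 0.0
b [0.473 0.022 0.183] [28.9, 0.7, -51.1, 38.4, -27.3, 10.3] 0.0
c [0.43  0.126 0.183] [44.7, -2.0, -53.8, 38.8, -28.4, 7.4] 0.0
d [0.43  0.234 0.163] [52.5, 4.2, -52.0, 44.7, -24.2, 2.8] 0.0
e [0.452 0.338 0.147] [57.5, 13.0, -44.0, 45.9, -24.4, -0.4] 0.0
out [0.466 0.34  0.098] [49.1, 17.6, -49.2, 70.4, -15.8, -18.4] 0.0
```

servo_tool(commands=[[[1,4,0,-9,0,0,0],[1,12,0,-28,0,0,0],[1,22,0.5,-50,0,0,0],[1,32,1,-73,0,0,0],[1,40,1,-92,0,0,0]]])

```text
time_s: 6.45
tcp_pos: [0.573, -0.138, 0.1515]
ee_rot: [[0.671, -0.686, 0.282], [-0.63, -0.728, -0.271], [0.391, 0.004, -0.921]]
wrist_force: [1.0, -1.5, 2.5]
gripper_width: 0.135
gripper_force: 30.0
```

```bash
python3 - <<'E'
from go import *
show("a",[.59,-.10,.17],-32);show("b",[.54,0,.17],-18)
E
```

```text
6.45 [ 0.573  -0.138   0.1515] [  7.   15.1 -39.7  42.7 -26.6   2.6] F [ 1.  -1.5  2.5] w 11.7
a [-63.6 -25.4 -61.8] [ 0.0808  0.0006 -0.1801] ik [16.8, 7.3, -43.6, 37.6, -28.8, 9.5] 0.0
b [-155.3  -47.6 -100.7] [ 0.1762  0.001  -0.4051] ik [28.9, 0.7, -51.1, 38.4, -27.3, 10.3] 0.0
```

servo_tool(commands=[[[1,-28,-12,-28,0.035,0,-0.075],[1,-62,-25,-60,0.075,0,-0.165],[1,-95,-33,-76,0.11,0,-0.25],[1,-128,-41,-90,0.145,0,-0.335],[1,-155,-48,-101,0.176,0,-0.405]]])

```text
time_s: 6.95
tcp_pos: [0.4734, 0.0226, 0.1842]
ee_rot: [[0.875, -0.305, 0.376], [-0.281, -0.952, -0.12], [0.394, -0.001, -0.919]]
wrist_force: [0.1, 1.0, -0.9]
gripper_width: 0.131
gripper_force: 30.0
```

```bash
python3 - <<'E'
from go import *
show("c",[.50,.12,.17],-5);show("d",[.50,.24,.16],5)
E
```

```text
6.95 [0.4734 0.0226 0.1842] [ 28.9   0.6 -51.3  38.9 -27.1  10. ] F [ 0.1  1.  -0.9] w 11.4
c [-67.4 -85.3 -28. ] [ 0.0868 -0.0039 -0.2055] ik [44.7, -2.0, -53.8, 38.8, -28.4, 7.4] 0.0
d [-101.7 -187.9  -31.7] [ 0.1553 -0.0039 -0.366 ] ik [53.5, 3.4, -50.5, 41.4, -26.3, 5.6] 0.0
```

servo_tool(commands=[[[1,-28,-35,-12,0.035,-0.002,-0.08],[1,-60,-76,-25,0.075,-0.004,-0.18],[1,-75,-113,-29,0.105,-0.004,-0.245],[1,-88,-150,-31,0.13,-0.004,-0.305],[1,-102,-188,-32,0.155,-0.004,-0.366]]])

```text
time_s: 7.45
tcp_pos: [0.431, 0.2348, 0.1736]
ee_rot: [[0.917, 0.087, 0.389], [0.08, -0.996, 0.034], [0.391, -0.0, -0.92]]
wrist_force: [0.6, -0.5, -1.0]
gripper_width: 0.136
gripper_force: 30.0
```

```bash
python3 - <<'E'
from go import *
show("d2",[.50,.30,.15],8);show("e",L-.13*fr(YL)+[0,0,.05],8);show("out",L-.125*fr(YL)+[0,0,.0015],8)
for n in("scene","top"):
    c=r.capture(n); np.savez(f"pics/{n}4.npz",**c); cv2.imwrite(f"pics/{n}4.png",c["pixels"][:,:,::-1])
a=cv2.imread("pics/scene4.png");b=cv2.imread("pics/top4.png")
cv2.imwrite("pics/crop5.png",np.vstack([cv2.resize(a[150:285,180:420],(712,400),interpolation=2)]))
E
```

```text
7.45 [0.431  0.2348 0.1736] [ 53.4   3.6 -50.4  41.3 -26.3   5.6] F [ 0.6 -0.5 -1. ] w 11.8
d2 [ -0.2 -55.2  11. ] [ 0.0207 -0.0001 -0.0488] ik [57.0, 7.4, -48.2, 43.6, -25.3, 2.6] 0.0
e [  16.8 -101.1   35.6] [ 0.0207 -0.0001 -0.0488] ik [57.5, 13.0, -44.0, 45.9, -24.4, -0.4] 0.0
out [   2.5 -101.4   82.2] [ 0.0207 -0.0001 -0.0488] ik [49.6, 16.9, -50.2, 71.3, -15.9, -19.9] 0.0
```

View pics/crop5.png

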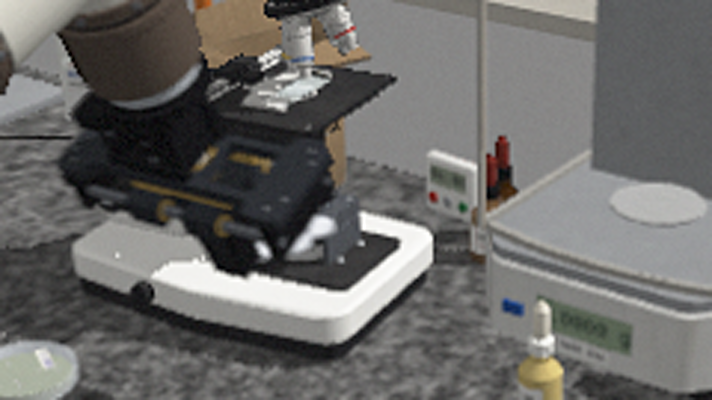

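This shows the gripper carrying the slider level in front of the holder (slider plate at crop (310,240), holder's right wall at (345,230)). I overlay the estimated channel on the first scene picture to check the holder position.

```bash
cat > ov.py <<'E'
from go import *
S=dict(np.load("pics/scene0.npz"));S4=dict(np.load("pics/scene4.npz"))
def box(x0,x1,y0,y1,z): 
    y=np.radians(YL);xm=np.array([-np.sin(y),np.cos(y),0]);ym=np.array([-np.cos(y),-np.sin(y),0])
    return [L+a*xm+b*ym+[0,0,z] for a,b in((x0,y0),(x1,y0),(x1,y1),(x0,y1))]
def crop(c,x0,y0,w,h,f,ov):
    im=cv2.resize(c["pixels"][y0:y0+h,x0:x0+w,::-1],None,fx=f,fy=f,interpolation=cv2.INTER_CUBIC)
    for P,col in ov:
        q=((proj(c,P)-[x0-.5,y0-.5])*f).astype(np.int32); cv2.polylines(im,[q.reshape(-1,1,2)],True,col,1)
    return im
E1=[(box(-.0235,.0235,-.03,.031,0),(0,255,0)),(box(-.0285,.0285,.031,.045,.009),(0,255,255)),(box(-.0235,.0235,-.03,.031,.009),(255,255,0)),(box(-.001,.001,-.001,.001,0),(0,0,255))]
g=s["tcp_pos"]-.008*s["ee_rot"][:,2];yw=5.0
a=crop(S,252,198,66,50,6,[]);b=crop(S,252,198,66,50,6,E1)
c0=g-GX*fr(yw)-[0,0,GZ]; n=fr(yw+90)
sl=[c0+u*fr(yw)+v*n for u,v in((.028,.022),(.028,-.022),(-.028,-.022),(-.028,.022))]
c=crop(S4,252,198,66,50,6,[]);d=crop(S4,252,198,66,50,6,[(sl,(0,0,255))]+E1)
cv2.imwrite("pics/ov.png",np.vstack([np.hstack([a,b]),np.hstack([c,d])]))
E
python3 ov.py
```

```text
7.55 [0.432  0.2373 0.1735] [ 53.5   3.8 -50.2  41.4 -26.2   5.6] F [ 0.2 -0.4  0.6] w 11.5
```

View pics/ov.png

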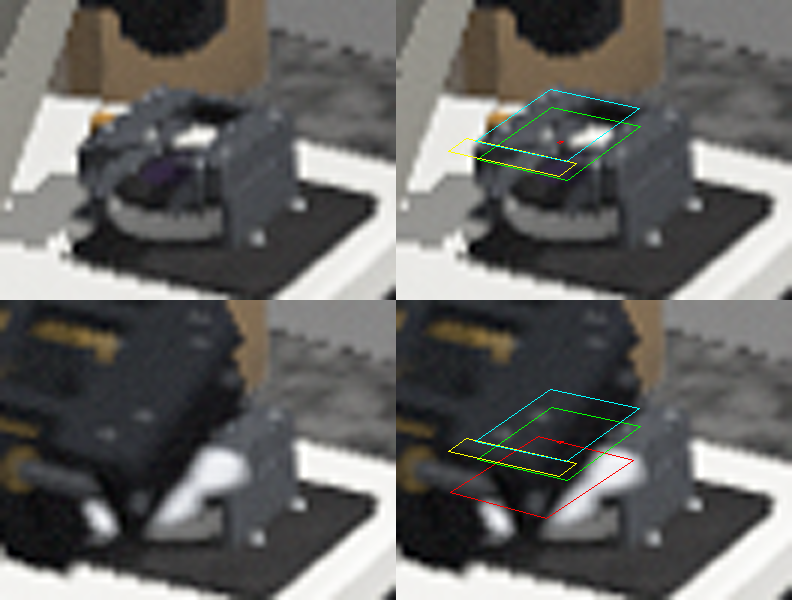

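The overlay shows the estimate is off. The holder's right wall outer face runs from ov (225,245) to (300,200), and the channel lies further right (towards the eyepieces) than the drawn box. The flange screws at scene (294,237) and (301.7,231.8) can be matched with those in the top view, so I compute corners and screws.

```bash
python3 - <<'E'
from h import *
S=dict(np.load("pics/scene0.npz"));T=dict(np.load("pics/top0.npz"))
# refine bright dots in top
g=cv2.cvtColor(T["pixels"],cv2.COLOR_RGB2GRAY).astype(float)
def cen(g,u,v,r=2):
    u,v=int(round(u)),int(round(v));w=g[v-r:v+r+1,u-r:u+r+1];w=np.clip(w-np.median(w)-8,0,None);yy,xx=np.mgrid[v-r:v+r+1,u-r:u+r+1];return (xx*w).sum()/w.sum(),(yy*w).sum()/w.sum()
gs=cv2.cvtColor(S["pixels"],cv2.COLOR_RGB2GRAY).astype(float)
for p in((240.1,170.9),(242.1,185.4),(236.6,197.9)): c=cen(g,*p);print("top",np.round(c,1),onz(T,c,.052)[:2].round(4),onz(T,c,.103)[:2].round(4))
for p in((294.1,237.1),(301.7,231.8)): c=cen(gs,*p);print("scn",np.round(c,1),onz(S,c,.052)[:2].round(4))
f=lambda u,v:(252+(u+.5)/6-.5,198+(v+.5)/6-.5)
for n,u,z in(("R near bot",(230,247),.051),("R far bot",(299,203),.051),("R near top",(222,140),.103),("R far top",(297,100),.103)): print(n,onz(S,f(*u),z)[:2].round(4))
# ring lower edge columns
for u in range(268,292): print(u,gs[226:242,u].astype(int).tolist())
E
```

```text
top [240.  170.7] [0.6816 0.3187] [0.6699 0.3088]
top [241.9 185.4] [0.6461 0.3132] [0.6361 0.3035]
top [236.9 197.9] [0.616  0.3245] [0.6074 0.3142]
scn [294.5 237.2] [0.649  0.3135]
scn [301.2 231.5] [0.6853 0.3198]
R near bot [0.6366 0.319 ]
R far bot [0.6875 0.3207]
R near top [0.6352 0.3193]
R far top [0.6857 0.3182]
268 [54, 65, 75, 87, 82, 34, 39, 37, 37, 33, 19, 25, 33, 28, 27, 33]
269 [77, 80, 84, 81, 73, 55, 56, 49, 36, 26, 27, 26, 26, 27, 27, 23]
270 [88, 81, 81, 76, 91, 118, 125, 104, 65, 29, 26, 32, 23, 30, 32, 40]
271 [90, 77, 65, 34, 58, 128, 154, 120, 107, 73, 34, 24, 29, 35, 27, 26]
272 [79, 63, 40, 33, 29, 60, 105, 119, 119, 112, 68, 22, 32, 30, 29, 37]
273 [81, 48, 43, 40, 38, 31, 84, 123, 118, 118, 99, 27, 29, 34, 32, 38]
274 [87, 45, 42, 46, 41, 27, 77, 119, 116, 119, 102, 48, 31, 34, 31, 38]
275 [43, 49, 47, 44, 47, 25, 55, 97, 110, 114, 110, 78, 30, 27, 36, 45]
276 [49, 49, 48, 50, 42, 29, 26, 78, 114, 115, 110, 78, 27, 32, 43, 55]
277 [48, 47, 42, 36, 29, 30, 20, 80, 119, 115, 113, 94, 27, 41, 55, 55]
278 [47, 47, 42, 31, 31, 26, 21, 81, 122, 111, 112, 95, 41,
[... 233 characters left out ...]
26, 28, 40, 54, 56, 56, 48, 78, 110, 109, 110, 93, 33, 39, 57, 55]
283 [30, 40, 45, 56, 57, 51, 38, 65, 100, 109, 109, 94, 39, 41, 55, 53]
284 [53, 53, 49, 46, 51, 43, 30, 66, 105, 108, 107, 89, 33, 41, 59, 56]
285 [79, 70, 63, 56, 58, 50, 43, 55, 87, 105, 109, 88, 26, 40, 55, 61]
286 [36, 42, 41, 39, 37, 25, 53, 88, 105, 105, 105, 79, 25, 46, 58, 58]
287 [40, 44, 48, 44, 42, 22, 50, 91, 105, 102, 89, 51, 28, 43, 58, 55]
288 [51, 51, 48, 51, 42, 31, 57, 98, 96, 94, 85, 49, 30, 42, 61, 56]
289 [80, 75, 71, 71, 69, 52, 43, 42, 45, 47, 52, 40, 43, 47, 57, 52]
290 [75, 71, 74, 77, 75, 66, 65, 60, 57, 60, 57, 54, 52, 52, 55, 53]
291 [72, 71, 73, 78, 80, 76, 76, 73, 76, 74, 73, 74, 69, 62, 51, 54]
```

```bash
python3 - <<'E'
from h import *
S=dict(np.load("pics/scene0.npz"));T=dict(np.load("pics/top0.npz"))
y=np.radians(8.3);xm=np.array([-np.sin(y),np.cos(y)]);ym=np.array([-np.cos(y),-np.sin(y)]);L0=np.array([.648,.361])
rel=lambda p:np.round([(p[:2]-L0)@xm*1000,(p[:2]-L0)@ym*1000],1)
f=lambda u,v:(252+(u+.5)/6-.5,198+(v+.5)/6-.5)
for n,u in(("Lfar top",(140,92)),("Lfar top2",(163,88)),("Lnear",(80,150)),("R near top",(222,140)),("R far top",(297,100)),("R inner far?",(265,98)),("Rinner near",(205,140)),("L inner near",(145,130))):
    print(n,[(z,rel(onz(S,f(*u),z)).tolist()) for z in(.093,.1,.107)])
# lens ring: lowest px
P=onz(S,(280.7,237.5),.051); Q=onz(S,(269.3,233),.051)
v=P[:2]-(-S["R"].T@S["t"])[:2]; v/=np.linalg.norm(v)
for Rr in(.026,.029,.032): print("ring c",Rr,rel(P[:2]+Rr*v), (P[:2]+Rr*v).round(4))
c=dict(np.load("pics/top0.npz")); print(rel(onz(T,(236.9,197.9),.093)))
E
```

```text
Lfar top [(0.093, [32.0, -27.0]), (0.1, [23.2, -14.0]), (0.107, [14.5, -1.0])]
Lfar top2 [(0.093, [24.9, -35.2]), (0.1, [16.2, -22.1]), (0.107, [7.6, -9.1])]
Lnear [(0.093, [22.6, 36.2]), (0.1, [14.0, 48.3]), (0.107, [5.4, 60.5])]
R near top [(0.093, [-28.0, 0.6]), (0.1, [-36.0, 13.2]), (0.107, [-44.0, 25.9])]
R far top [(0.093, [-36.6, -50.1]), (0.1, [-44.5, -36.8]), (0.107, [-52.3, -23.6])]
R inner far? [(0.093, [-22.5, -45.7]), (0.1, [-30.6, -32.5]), (0.107, [-38.6, -19.3])]
Rinner near [(0.093, [-21.2, 3.8]), (0.1, [-29.3, 16.4]), (0.107, [-37.4, 29.0])]
L inner near [(0.093, [8.1, 6.5]), (0.1, [-0.4, 19.0]), (0.107, [-8.8, 31.6])]
ring c 0.026 [0.1 0.2] [0.6478 0.3611]
ring c 0.029 [ 1.7 -2.3] [0.6501 0.3631]
ring c 0.032 [ 3.4 -4.8] [0.6523 0.3651]
[-38.8  44.9]
```

```bash
python3 - <<'E'
from go import *
R=s["ee_rot"]; g=s["tcp_pos"]-.008*R[:,2]; yw=np.degrees(np.arctan2(-R[0,1]*-1,-R[1,1])) 
yw=np.degrees(np.arctan2(R[0,1],-R[1,1])); print("yaw",yw,"level",R[2,1])
c0=g-GX*fr(yw)-[0,0,GZ]; print("slider",c0.round(4)); n=fr(yw+90)
def pt(u,v,z): return c0+u*fr(yw)+v*n+[0,0,z]
for nm in("top","scene"):
    c=r.capture(nm); np.savez(f"pics/{nm}5.npz",**c)
    h=cv2.cvtColor(c["pixels"],cv2.COLOR_RGB2HSV); m=((h[...,2]>150)&(h[...,1]<50)).astype(np.uint8)
    q=proj(c,pt(0,0,.006))[0]; print(nm,"pred centre",q.round(1),"front corners",proj(c,[pt(.028,.022,.006),pt(.028,-.022,.006)]).round(1).tolist())
    x0,y0=(q-32).astype(int)
    k,l,st,ce=cv2.connectedComponentsWithStats(m[y0:y0+64,x0:x0+64])
    for i in range(1,k):
        if st[i,4]>25:
            cn=max(cv2.findContours((l==i).astype(np.uint8),0,2)[0],key=cv2.contourArea)[:,0]+[x0,y0]
            print(st[i],ce[i]+[x0,y0],"ext",cn[cn[:,0].argmax()],cn[cn[:,0].argmin()],cn[cn[:,1].argmin()],cn[cn[:,1].argmax()])
            if nm=="top":
                P=np.array([onz(c,p,c0[2]+.006)[:2] for p in cn],np.float32)*1000; print(cv2.minAreaRect(P))
E
```

```text
7.55 [0.432  0.2373 0.1735] [ 53.5   3.8 -50.2  41.4 -26.2   5.6] F [ 0.2 -0.4  0.6] w 11.5
yaw 5.134471893322319 level -0.00028857682158559385
slider [0.5021 0.2436 0.1601]
top pred centre [263.1 242.8] front corners [[251.8, 230.4], [272.6, 228.7]]
[  0   0  37  18 487] [246.48459959 216.49486653] ext [267 212] [231 210] [231 210] [231 227]
((553.8919677734375, 274.6581726074219), (36.11808776855469, 76.41840362548828), 1.6069378852844238)
[ 18  19  27  43 662] [263.02265861 246.72809668] ext [275 255] [249 232] [258 229] [263 271]
((487.6899108886719, 242.5498504638672), (89.67449188232422, 52.144222259521484), 8.951446533203125)
scene pred centre [275.7 224.5] front corners [[275.0, 217.9], [290.8, 221.9]]
[58 29  6  8 39] [303.56410256 224.43589744] ext [306 228] [301 221] [301 221] [305 228]
[35 30 13 14 75] [284.48 227.88] ext [290 227] [278 233] [286 222] [278 235]
[  0  38  64  26 705] [272.98297872 247.67659574] ext [306 255] [243 230] [243 230] [273 255]
```

```bash
python3 - <<'E'
from go import *
c=dict(np.load("pics/scene5.npz"));t=dict(np.load("pics/top5.npz"))
g=cv2.cvtColor(c["pixels"],cv2.COLOR_RGB2GRAY)
print("cols 272..298 rows 214..240")
for v in range(214,240): print(v,g[v,272:298].tolist())
R=s["ee_rot"]; gg=s["tcp_pos"]-.008*R[:,2]; yw=5.13
c0=gg-GX*fr(yw)-[0,0,GZ]; n=fr(yw+90)
pt=lambda u,v,z:c0+u*fr(yw)+v*n+[0,0,z]
for z in(0,.006): print(z,proj(c,[pt(.028,.014,z),pt(.028,-.014,z),pt(.020,-.022,z),pt(.0065,-.022,z),pt(0,-.017,z),pt(-.0065,-.022,z),pt(-.028,-.022,z)]).round(1).tolist())
print("before: pred disc in scene0",proj(dict(np.load("pics/scene0.npz")),[.6257,-.1848,.045]),"meas 472.3,307")
gt=cv2.cvtColor(t["pixels"],cv2.COLOR_RGB2GRAY)
print("top pred",proj(t,[pt(.028,.014,.006),pt(.028,-.014,.006),pt(.020,-.022,.006),pt(-.028,-.022,.006),pt(-.028,.022,.006),pt(.02,.022,.006)]).round(1).tolist())
for v in range(226,258,3): print(v,gt[v,244:282].tolist())
E
```

```text
7.65 [0.4313 0.2333 0.1728] [ 53.3   3.6 -50.4  41.3 -26.3   5.6] F [-0.8 -0.3 -1.9] w 11.5
cols 272..298 rows 214..240
214 [47, 48, 47, 48, 48, 49, 56, 54, 43, 45, 41, 25, 21, 24, 20, 24, 17, 24, 25, 47, 96, 97, 104, 106, 100, 93]
215 [54, 47, 51, 47, 47, 51, 55, 42, 45, 37, 33, 25, 20, 26, 22, 21, 20, 27, 28, 60, 92, 83, 97, 96, 88, 101]
216 [48, 51, 69, 77, 52, 53, 48, 42, 45, 34, 20, 28, 23, 29, 23, 27, 21, 24, 25, 40, 49, 68, 85, 86, 95, 121]
217 [51, 59, 77, 93, 52, 52, 44, 42, 34, 23, 24, 25, 20, 24, 21, 20, 25, 16, 17, 46, 75, 94, 90, 85, 99, 129]
218 [49, 49, 58, 56, 54, 40, 43, 42, 25, 22, 25, 20, 21, 14, 19, 16, 27, 53, 81, 76, 90, 95, 96, 94, 93, 93]
219 [49, 47, 53, 53, 44, 43, 40, 29, 22, 22, 22, 20, 21, 22, 23, 50, 76, 86, 118, 90, 91, 98, 93, 88, 94, 95]
220 [48, 50, 52, 48, 39, 45, 34, 20, 23, 19, 29, 19, 17, 15, 44, 95, 105, 92, 92, 88, 93, 95, 90, 89, 84, 79]
221 [52, 55, 52, 40, 45, 40, 27, 23, 24, 26, 25, 20, 18, 24, 66, 105, 88, 90, 90, 93, 93, 91, 85, 86, 78, 82]
222 [53, 51, 42, 42, 40, 24, 22, 20, 26, 26, 21, 17, 33, 88, 151, 136, 102, 109, 98, 91, 93, 90, 70
[... 3777 characters left out ...]
53, 250, 227, 167, 117, 74, 62, 67, 74, 94, 94, 121, 202, 249, 254, 253, 254, 249, 198, 120, 117, 142, 152, 126, 103, 103]
250 [101, 106, 105, 97, 94, 104, 147, 156, 153, 199, 248, 253, 253, 253, 253, 254, 254, 253, 251, 251, 251, 252, 253, 254, 253, 253, 253, 253, 253, 254, 238, 170, 123, 112, 124, 124, 107, 95]
253 [80, 105, 113, 115, 121, 117, 114, 103, 129, 204, 251, 253, 253, 253, 253, 252, 253, 254, 253, 253, 253, 253, 253, 253, 253, 253, 253, 253, 253, 254, 250, 183, 127, 116, 109, 107, 111, 115]
256 [87, 85, 98, 112, 129, 140, 142, 129, 127, 198, 248, 254, 254, 254, 253, 252, 252, 254, 254, 254, 254, 254, 254, 248, 233, 226, 220, 207, 196, 181, 168, 124, 122, 119, 112, 102, 112, 112]
```

```bash
sed -i 's/^L=.*/L=np.array([.6484,.358,.084]);YL=8.3/' scan2.py; python3 - <<'E'
from go import *
R=s["ee_rot"];print(R.round(4).tolist())
show("out110",L-.11*fr(YL)+[0,0,.0015],YL);show("out125+30",L-.125*fr(YL)+[0,0,.03],YL)
E
```

```text
7.65 [0.4313 0.2333 0.1728] [ 53.3   3.6 -50.4  41.3 -26.3   5.6] F [-0.8 -0.3 -1.9] w 11.5
[[0.9178, 0.0835, 0.3881], [0.0776, -0.9965, 0.0309], [0.3894, 0.0017, -0.9211]]
out110 [ 14.3 -95.2  86.1] [ 0.0255  0.0015 -0.0558] ik [47.6, 17.3, -49.7, 71.8, -15.1, -18.2] 0.0
out125+30 [ 11.6 -94.3  54. ] [ 0.0255  0.0015 -0.0558] ik [54.1, 14.2, -47.4, 54.7, -20.1, -6.4] 0.0
```

servo_tool(commands=[[[1,2,-22,8,0.006,0,-0.013],[1,5,-48,22,0.012,0.001,-0.028],[1,8,-72,38,0.018,0.001,-0.042],[1,11,-92,52,0.024,0.001,-0.055],[1,12,-95,58,0.026,0.001,-0.056]]])

```text
time_s: 8.15
tcp_pos: [0.458, 0.3312, 0.1236]
ee_rot: [[0.911, 0.145, 0.386], [0.133, -0.989, 0.057], [0.391, -0.001, -0.921]]
wrist_force: [0.2, 0.1, -1.3]
gripper_width: 0.137
gripper_force: 30.0
```

```bash
python3 - <<'E'
from go import *
show("out110",L-.11*fr(YL)+[0,0,.0015],YL);show("out85",L-.085*fr(YL)+[0,0,.0015],YL)
E
```

```text
8.15 [0.458  0.3312 0.1236] [ 53.4  14.7 -47.6  56.3 -19.4  -7.5] F [ 0.2  0.1 -1.3] w 11.9
out110 [ 1.3  1.  27.4] [-0.0008  0.0001  0.    ] ik [47.6, 17.3, -49.7, 71.8, -15.1, -18.2] 0.0
out85 [24.4  1.  37.1] [-0.0008  0.0001  0.    ] ik [47.1, 19.1, -46.6, 67.5, -15.4, -13.2] 0.0
```

servo_tool(commands=[[[1,0,0,10,0,0,0],[1,1,0.5,20,0,0,0],[1,1.3,1,27,0,0,0],[1,12,1,32,0,0,0],[1,21,1,36,0,0,0]]])

```text
time_s: 8.65
tcp_pos: [0.4912, 0.3325, 0.0994]
ee_rot: [[0.911, 0.142, 0.387], [0.13, -0.99, 0.056], [0.391, -0.0, -0.921]]
wrist_force: [0.2, 0.2, -0.2]
gripper_width: 0.138
gripper_force: 30.0
```

servo_tool(commands=[[[1,0,0,0,0,0,0],[1,0,0,0,0,0,0],[1,0,0,0,0,0,0],[1,0,0,0,0,0,0],[1,0,0,0,0,0,0]]])

```text
time_s: 9.15
tcp_pos: [0.4904, 0.3346, 0.0999]
ee_rot: [[0.911, 0.145, 0.387], [0.133, -0.989, 0.058], [0.392, -0.002, -0.92]]
wrist_force: [-0.3, 1.2, -1.4]
gripper_width: 0.137
gripper_force: 30.0
```

```bash
cat > st.py <<'E'
from go import *
R=s["ee_rot"]; g=s["tcp_pos"]-.008*R[:,2]; yw=np.degrees(np.arctan2(R[0,1],-R[1,1]))
c0=g-GX*fr(yw)-[0,0,GZ]; xm=fr(YL+90)
print("slider rel: x %.1f y %.1f z %.1f"%((c0-L)@xm*1e3,-(c0-L)@fr(YL)*1e3,(c0-L)[2]*1e3),"yaw",round(yw,2),"lean",round(float(np.degrees(np.arccos(-R[2,2]))),2),"roll",round(float(R[2,1]),4))
F=s["wrist_force"]; print("F xm %.1f ins %.1f z %.1f"%(F@xm,F@fr(YL),F[2]),"M",s["moment"].round(2))
for a in(10,20): print("fwd",a,(R.T@(fr(YL)*a)).round(1))
print("xm+5",(R.T@(xm*5)).round(1),"z+1",(R.T@[0,0,1]).round(2))
E
python3 st.py; python3 - <<'E'
from go import *
c=r.capture("scene"); np.savez("pics/scene6.npz",**c); t=r.capture("top"); np.savez("pics/top6.npz",**t)
R=s["ee_rot"]; gg=s["tcp_pos"]-.008*R[:,2]; yw=8.3
c0=gg-GX*fr(yw)-[0,0,GZ]; n=fr(yw+90)
pt=lambda u,v,z:c0+u*fr(yw)+v*n+[0,0,z]
print("top pred",proj(t,[pt(.028,.014,.006),pt(.028,-.014,.006),pt(.020,-.022,.006),pt(-.028,-.022,.006),pt(0,0,.006)]).round(1).tolist())
print("scene pred z0",proj(c,[pt(.028,.014,0),pt(.028,-.014,0),pt(.020,-.022,0),pt(0,-.017,0),pt(-.028,-.022,0)]).round(1).tolist())
g=cv2.cvtColor(c["pixels"],cv2.COLOR_RGB2GRAY)
for v in range(212,242,2): print(v,g[v,262:304:1].tolist())
E
```

```text
9.15 [0.4904 0.3346 0.0999] [ 47.1  18.6 -47.2  68.3 -15.2 -14. ] F [-0.3  1.2 -1.4] w 11.9
slider rel: x -0.3 y 89.3 z 2.5 yaw 8.33 lean 23.05 roll -0.0016
F xm 1.2 ins -0.2 z -1.4 M [-0.21  1.03  0.02]
fwd 10 [9.2 0.  3.9]
fwd 20 [18.4  0.   7.8]
xm+5 [-0. -5.  0.] z+1 [ 0.39 -0.   -0.92]
9.15 [0.4904 0.3346 0.0999] [ 47.1  18.6 -47.2  68.3 -15.2 -14. ] F [-0.3  1.2 -1.4] w 11.9
top pred [[216.4, 208.0], [228.5, 206.3], [232.4, 209.3], [234.9, 230.1], [223.9, 219.2]]
scene pred z0 [[263.6, 229.6], [272.8, 231.7], [273.7, 233.6], [267.7, 236.4], [263.2, 241.5]]
212 [45, 47, 50, 49, 50, 48, 58, 68, 84, 44, 49, 49, 55, 62, 104, 113, 120, 105, 110, 106, 108, 113, 108, 108, 105, 107, 106, 104, 98, 95, 98, 103, 100, 110, 97, 95, 103, 106, 105, 99, 98, 98]
214 [46, 46, 45, 51, 49, 46, 47, 41, 50, 46, 54, 54, 43, 36, 40, 82, 85, 92, 91, 90, 93, 78, 50, 63, 81, 93, 88, 90, 102, 89, 96, 94, 104, 103, 99, 97, 95, 99, 96, 91, 89, 79]
216 [50, 45, 49, 45, 48, 45, 59, 90, 73, 51, 50, 46, 41, 23, 41, 76, 93, 93, 82, 50, 47, 48, 28, 14, 18, 21, 20, 23, 36, 31, 53, 65, 84, 85, 95, 117, 108, 89, 90,
[... 1476 characters left out ...]
, 232, 243, 239, 231, 217, 145, 120, 131, 132, 115, 107, 93, 123, 110, 118, 98, 113, 113, 104, 50, 63, 83, 82, 80, 78, 80, 75, 64, 55, 59, 53, 55, 56, 60]
236 [16, 18, 25, 21, 18, 47, 148, 232, 207, 190, 156, 123, 102, 115, 116, 123, 122, 120, 119, 120, 118, 118, 116, 115, 111, 96, 93, 56, 61, 82, 81, 87, 102, 107, 56, 60, 61, 61, 64, 60, 61, 59]
238 [27, 19, 18, 22, 85, 190, 211, 44, 32, 20, 30, 30, 30, 28, 26, 28, 42, 44, 37, 35, 36, 42, 34, 25, 28, 33, 35, 44, 57, 73, 64, 78, 124, 138, 72, 57, 59, 58, 57, 54, 57, 59]
240 [82, 16, 17, 84, 197, 188, 87, 26, 37, 30, 33, 32, 38, 38, 50, 59, 56, 59, 54, 57, 57, 59, 61, 60, 63, 59, 62, 63, 64, 58, 56, 60, 61, 60, 59, 58, 63, 61, 61, 61, 60, 60]
```

servo_tool(commands=[[[1,2.5,0,1.8,0,0,0],[1,5.3,0,3,0,0,0],[1,8,0,4.2,0,0,0],[1,10.8,0,5.3,0,0,0],[1,13.5,0,6.5,0,0,0]]])

```text
time_s: 9.75
tcp_pos: [0.5058, 0.337, 0.0991]
ee_rot: [[0.911, 0.145, 0.387], [0.132, -0.989, 0.058], [0.392, -0.002, -0.92]]
wrist_force: [0.4, -0.4, -0.9]
gripper_width: 0.136
gripper_force: 30.0
```

servo_tool(commands=[[[1,1.8,0,0.8,0,0,0],[1,3.7,0,1.6,0,0,0],[1,5.5,0,2.3,0,0,0],[1,7.4,0,3.1,0,0,0],[1,9.2,0,3.9,0,0,0]]])

```text
time_s: 10.25
tcp_pos: [0.5156, 0.3383, 0.0992]
ee_rot: [[0.911, 0.145, 0.387], [0.133, -0.989, 0.058], [0.392, -0.002, -0.92]]
wrist_force: [0.1, -0.1, -0.7]
gripper_width: 0.137
gripper_force: 30.0
```

```bash
python3 st.py
```

```text
10.25 [0.5156 0.3383 0.0992] [ 46.6  20.5 -44.   63.8 -15.6  -8.9] F [ 0.1 -0.1 -0.7] w 12.0
slider rel: x -0.3 y 63.9 z 1.7 yaw 8.32 lean 23.05 roll -0.0016
F xm -0.1 ins 0.1 z -0.7 M [-0.24  1.04  0.02]
fwd 10 [9.2 0.  3.9]
fwd 20 [18.4  0.   7.8]
xm+5 [-0. -5.  0.] z+1 [ 0.39 -0.   -0.92]
```

servo_tool(commands=[[[1,0.9,0,0.4,0,0,0],[1,1.8,0,0.8,0,0,0],[1,2.8,0,1.2,0,0,0],[1,3.7,0,1.6,0,0,0],[1,4.6,0,1.9,0,0,0]]])

```text
time_s: 10.75
tcp_pos: [0.5204, 0.339, 0.0992]
ee_rot: [[0.911, 0.145, 0.387], [0.133, -0.989, 0.058], [0.391, -0.002, -0.92]]
wrist_force: [0.5, 0.0, -0.8]
gripper_width: 0.137
gripper_force: 30.0
```

servo_tool(commands=[[[1,0.9,0,0.4,0,0,0],[1,1.8,0,0.8,0,0,0],[1,2.8,0,1.2,0,0,0],[1,3.7,0,1.6,0,0,0],[1,4.6,0,1.9,0,0,0]]])

```text
time_s: 11.25
tcp_pos: [0.5253, 0.3397, 0.0992]
ee_rot: [[0.911, 0.145, 0.387], [0.133, -0.989, 0.058], [0.391, -0.001, -0.92]]
wrist_force: [0.4, -0.3, -0.0]
gripper_width: 0.134
gripper_force: 30.0
```

```bash
python3 st.py
```

```text
11.25 [0.5253 0.3397 0.0992] [ 46.5  21.2 -42.6  61.6 -15.9  -6.6] F [ 0.4 -0.3 -0. ] w 11.6
slider rel: x -0.3 y 54.0 z 1.8 yaw 8.32 lean 23.05 roll -0.0015
F xm -0.3 ins 0.3 z -0.0 M [-0.26  1.07 -0.02]
fwd 10 [9.2 0.  3.9]
fwd 20 [18.4  0.   7.8]
xm+5 [-0. -5.  0.] z+1 [ 0.39 -0.   -0.92]
```

servo_tool(commands=[[[1,0.9,0,0.4,0,0,0],[1,1.8,0,0.8,0,0,0],[1,2.8,0,1.2,0,0,0],[1,3.7,0,1.6,0,0,0],[1,4.6,0,1.9,0,0,0]]])

```text
time_s: 11.75
tcp_pos: [0.5302, 0.3405, 0.0993]
ee_rot: [[0.911, 0.145, 0.387], [0.133, -0.989, 0.058], [0.391, -0.002, -0.92]]
wrist_force: [-0.5, -0.1, -0.5]
gripper_width: 0.134
gripper_force: 30.0
```

servo_tool(commands=[[[1,0.9,0,0.4,0,0,0],[1,1.8,0,0.8,0,0,0],[1,2.8,0,1.2,0,0,0],[1,3.7,0,1.6,0,0,0],[1,4.6,0,1.9,0,0,0]]])

```text
time_s: 12.25
tcp_pos: [0.5351, 0.341, 0.0992]
ee_rot: [[0.911, 0.144, 0.387], [0.132, -0.99, 0.058], [0.391, -0.001, -0.92]]
wrist_force: [-0.4, -0.5, -0.4]
gripper_width: 0.133
gripper_force: 30.0
```

```bash
python3 st.py
```

```text
12.25 [0.5351 0.341  0.0992] [ 46.4  21.9 -41.1  59.4 -16.2  -4.2] F [-0.4 -0.5 -0.4] w 11.5
slider rel: x -0.5 y 44.2 z 1.8 yaw 8.3 lean 23.04 roll -0.0012
F xm -0.5 ins -0.5 z -0.4 M [-0.41  1.05 -0.11]
fwd 10 [9.2 0.  3.9]
fwd 20 [18.4  0.   7.8]
xm+5 [-0. -5.  0.] z+1 [ 0.39 -0.   -0.92]
```

servo_tool(commands=[[[1,0.9,0,0.4,0,0,0],[1,1.8,0,0.8,0,0,0],[1,2.8,0,1.2,0,0,0],[1,3.7,0,1.6,0,0,0],[1,4.6,0,1.9,0,0,0]]])

```text
time_s: 12.75
tcp_pos: [0.5401, 0.3418, 0.0993]
ee_rot: [[0.911, 0.145, 0.387], [0.132, -0.989, 0.058], [0.391, -0.001, -0.92]]
wrist_force: [0.2, -1.7, -0.4]
gripper_width: 0.139
gripper_force: 30.0
```

```bash
python3 st.py
```

```text
12.75 [0.5401 0.3418 0.0993] [ 46.4  22.3 -40.4  58.2 -16.4  -3. ] F [ 0.2 -1.7 -0.4] w 12.1
slider rel: x -0.4 y 39.2 z 1.9 yaw 8.31 lean 23.04 roll -0.0013
F xm -1.7 ins -0.0 z -0.4 M [-0.48  1.21 -0.21]
fwd 10 [9.2 0.  3.9]
fwd 20 [18.4  0.   7.8]
xm+5 [-0. -5.  0.] z+1 [ 0.39 -0.   -0.92]
```

servo_tool(commands=[[[1,0,0.4,0,0,0,0],[1,0,0.8,0,0,0,0],[1,0,1.2,0,0,0,0],[1,1,1.2,0.4,0,0,0],[1,1.8,1.2,0.8,0,0,0]]])

```text
time_s: 13.25
tcp_pos: [0.5423, 0.3413, 0.0996]
ee_rot: [[0.91, 0.145, 0.387], [0.133, -0.989, 0.059], [0.392, -0.002, -0.92]]
wrist_force: [0.9, -0.6, -1.4]
gripper_width: 0.132
gripper_force: 30.0
```

```bash
python3 st.py
```

```text
13.25 [0.5423 0.3413 0.0996] [ 46.2  22.4 -40.1  58.  -16.4  -2.5] F [ 0.9 -0.6 -1.4] w 11.4
slider rel: x -1.2 y 37.0 z 2.1 yaw 8.34 lean 23.07 roll -0.002
F xm -0.7 ins 0.9 z -1.4 M [-0.21  1.05 -0.03]
fwd 10 [9.2 0.  3.9]
fwd 20 [18.4  0.   7.8]
xm+5 [-0. -5.  0.] z+1 [ 0.39 -0.   -0.92]
```

servo_tool(commands=[[[1,0.7,0.1,0.9,0,0,0],[1,1.7,0.2,1.3,0,0,0],[1,2.6,0.3,1.7,0,0,0],[1,3.5,0.3,2,0,0,0],[1,4.4,0.3,2.4,0,0,0]]])

```text
time_s: 13.75
tcp_pos: [0.5472, 0.3415, 0.0989]
ee_rot: [[0.911, 0.145, 0.387], [0.133, -0.989, 0.058], [0.392, -0.002, -0.92]]
wrist_force: [-0.4, -0.2, 0.5]
gripper_width: 0.135
gripper_force: 30.0
```

```bash
python3 st.py
```

```text
13.75 [0.5472 0.3415 0.0989] [ 46.   22.8 -39.5  57.2 -16.5  -1.6] F [-0.4 -0.2  0.5] w 11.8
slider rel: x -1.8 y 32.1 z 1.5 yaw 8.32 lean 23.05 roll -0.0016
F xm -0.1 ins -0.4 z 0.5 M [-0.21  1.1  -0.02]
fwd 10 [9.2 0.  3.9]
fwd 20 [18.4  0.   7.8]
xm+5 [-0. -5.  0.] z+1 [ 0.39 -0.   -0.92]
```

servo_tool(commands=[[[1,0.9,0,0.4,0,0,0],[1,1.8,0,0.8,0,0,0],[1,2.8,0,1.2,0,0,0],[1,3.7,0,1.6,0,0,0],[1,4.6,0,1.9,0,0,0]]])

```text
time_s: 14.25
tcp_pos: [0.5521, 0.3422, 0.0989]
ee_rot: [[0.911, 0.145, 0.387], [0.133, -0.989, 0.058], [0.391, -0.002, -0.92]]
wrist_force: [0.4, 0.2, -0.8]
gripper_width: 0.137
gripper_force: 30.0
```

```bash
python3 st.py
```

```text
14.25 [0.5521 0.3422 0.0989] [ 46.   23.1 -38.7  56.  -16.7  -0.3] F [ 0.4  0.2 -0.8] w 11.9
slider rel: x -1.8 y 27.2 z 1.5 yaw 8.32 lean 23.05 roll -0.0015
F xm 0.1 ins 0.4 z -0.8 M [-0.21  0.97  0.04]
fwd 10 [9.2 0.  3.9]
fwd 20 [18.4  0.   7.8]
xm+5 [-0. -5.  0.] z+1 [ 0.39 -0.   -0.92]
```

servo_tool(commands=[[[1,0.9,0,0.4,0,0,0],[1,1.8,0,0.8,0,0,0],[1,2.8,0,1.2,0,0,0],[1,3.7,0,1.6,0,0,0],[1,4.6,0,1.9,0,0,0]]])

```text
time_s: 14.75
tcp_pos: [0.5567, 0.3422, 0.0986]
ee_rot: [[0.911, 0.144, 0.387], [0.132, -0.99, 0.057], [0.391, -0.001, -0.921]]
wrist_force: [-1.1, -1.0, -1.0]
gripper_width: 0.131
gripper_force: 30.0
```

```bash
python3 st.py
```

```text
14.75 [0.5567 0.3422 0.0986] [ 46.   23.5 -38.   54.8 -17.    0.9] F [-1.1 -1.  -1. ] w 11.4
slider rel: x -2.4 y 22.6 z 1.2 yaw 8.27 lean 23.0 roll -0.0005
F xm -0.8 ins -1.2 z -1.0 M [-0.62  1.4  -0.18]
fwd 10 [ 9.2 -0.   3.9]
fwd 20 [18.4 -0.   7.8]
xm+5 [-0. -5.  0.] z+1 [ 0.39 -0.   -0.92]
```

servo_tool(commands=[[[1,0.9,0,0.4,0,0,0],[1,1.8,0,0.8,0,0,0],[1,2.8,0,1.2,0,0,0],[1,3.7,0,1.6,0,0,0],[1,4.6,0,1.9,0,0,0]]])

```text
time_s: 15.25
tcp_pos: [0.562, 0.3431, 0.0989]
ee_rot: [[0.911, 0.144, 0.387], [0.132, -0.99, 0.057], [0.391, -0.001, -0.92]]
wrist_force: [-0.1, -2.4, -0.7]
gripper_width: 0.134
gripper_force: 30.0
```

```bash
python3 st.py
```

```text
15.25 [0.562  0.3431 0.0989] [ 45.9  23.9 -37.1  53.7 -17.2   2.2] F [-0.1 -2.4 -0.7] w 11.7
slider rel: x -2.4 y 17.3 z 1.5 yaw 8.26 lean 23.03 roll -0.0009
F xm -2.4 ins -0.5 z -0.7 M [-0.98  1.16 -0.52]
fwd 10 [ 9.2 -0.   3.9]
fwd 20 [18.4 -0.   7.8]
xm+5 [-0. -5.  0.] z+1 [ 0.39 -0.   -0.92]
```

servo_tool(commands=[[[1,0.9,0.1,0.4,0,0,0],[1,1.8,0.2,0.8,0,0,0],[1,2.8,0.3,1.2,0,0,0],[1,3.7,0.3,1.6,0,0,0],[1,4.6,0.3,1.9,0,0,0]]])

```text
time_s: 15.75
tcp_pos: [0.567, 0.3439, 0.0991]
ee_rot: [[0.911, 0.145, 0.387], [0.132, -0.989, 0.058], [0.391, -0.001, -0.92]]
wrist_force: [-1.2, -2.8, -0.1]
gripper_width: 0.139
gripper_force: 30.0
```

```bash
python3 st.py
```

```text
15.75 [0.567  0.3439 0.0991] [ 45.9  24.2 -36.3  52.6 -17.4   3.4] F [-1.2 -2.8 -0.1] w 12.1
slider rel: x -2.2 y 12.2 z 1.7 yaw 8.31 lean 23.05 roll -0.0015
F xm -2.6 ins -1.6 z -0.1 M [-0.99  1.1  -0.51]
fwd 10 [9.2 0.  3.9]
fwd 20 [18.4  0.   7.8]
xm+5 [-0. -5.  0.] z+1 [ 0.39 -0.   -0.92]
```

servo_tool(commands=[[[1,0.9,0,0.4,0,0,0],[1,1.8,0,0.8,0,0,0],[1,2.7,0,1.2,0,0,0],[1,2.5,0,1.7,0,0,0],[1,2.3,0,2.1,0,0,0]]])

```text
time_s: 16.25
tcp_pos: [0.57, 0.3447, 0.0984]
ee_rot: [[0.91, 0.145, 0.388], [0.132, -0.989, 0.059], [0.392, -0.002, -0.92]]
wrist_force: [0.8, -2.6, -0.2]
gripper_width: 0.134
gripper_force: 30.0
```

```bash
python3 st.py
```

```text
16.25 [0.57   0.3447 0.0984] [ 45.7  24.5 -36.   52.5 -17.3   3.7] F [ 0.8 -2.6 -0.2] w 11.6
slider rel: x -1.9 y 9.1 z 0.9 yaw 8.32 lean 23.08 roll -0.002
F xm -2.7 ins 0.4 z -0.2 M [-0.96  0.79 -0.57]
fwd 10 [9.2 0.  3.9]
fwd 20 [18.4  0.   7.8]
xm+5 [-0. -5.  0.] z+1 [ 0.39 -0.   -0.92]
```

servo_tool(commands=[[[0.6,0,0,0,0,0,0],[0.6,0,0,0,0,0,0],[0.6,0,0,0,0,0,0],[0.6,0,0,0,0,0,0],[0.6,0,0,0,0,0,0]]])

```text
time_s: 16.75
tcp_pos: [0.5698, 0.3449, 0.0982]
ee_rot: [[0.91, 0.145, 0.387], [0.133, -0.989, 0.059], [0.392, -0.002, -0.92]]
wrist_force: [0.7, 0.3, 0.2]
gripper_width: 0.385
gripper_force: 0.0
```

```bash
python3 st.py
```

```text
16.75 [0.5698 0.3449 0.0982] [ 45.7  24.5 -36.   52.5 -17.3   3.7] F [0.7 0.3 0.2] w 33.5
slider rel: x -1.6 y 9.3 z 0.8 yaw 8.36 lean 23.07 roll -0.0021
F xm 0.2 ins 0.8 z 0.2 M [-0.23  0.95  0.01]
fwd 10 [9.2 0.  3.9]
fwd 20 [18.4  0.   7.8]
xm+5 [ 0. -5.  0.] z+1 [ 0.39 -0.   -0.92]
```

Back 32 mm straight, then close.

servo_tool(commands=[[[0.6,-6,0,-2.5,0,0,0],[0.6,-13,0,-5.5,0,0,0],[0.6,-20,0,-8.5,0,0,0],[0.6,-26,0,-11,0,0,0],[0.6,-30,0,-12.7,0,0,0]]])

```text
time_s: 17.25
tcp_pos: [0.5368, 0.3395, 0.098]
ee_rot: [[0.911, 0.145, 0.387], [0.133, -0.989, 0.058], [0.391, -0.001, -0.92]]
wrist_force: [-0.0, -0.1, 0.1]
gripper_width: 0.402
gripper_force: 0.0
```

servo_tool(commands=[[[1,0,0,0,0,0,0],[1,0,0,0,0,0,0],[1,0,0,0,0,0,0],[1,0,0,0,0,0,0],[1,0,0,0,0,0,0]]])

```text
time_s: 17.75
tcp_pos: [0.5377, 0.3399, 0.098]
ee_rot: [[0.911, 0.145, 0.387], [0.132, -0.989, 0.058], [0.392, -0.002, -0.92]]
wrist_force: [-0.1, 0.5, -0.2]
gripper_width: 0.05
gripper_force: 0.0
```

```bash
python3 st.py; python3 - <<'E'
from go import *
t=r.capture("top");c=r.capture("scene"); np.savez("pics/top7.npz",**t); np.savez("pics/scene7.npz",**c)
# grip expected: slider at y 9 from L
c0=L-.009*fr(YL)-.0019*fr(YL+90)
for nm,k in(("top",t),("scene",c)):
    q=proj(k,c0-.068*fr(YL)+[0,0,.036])[0];w=proj(k,c0-.035*fr(YL)+[0,0,.006])[0]; g=cv2.cvtColor(k["pixels"],cv2.COLOR_RGB2GRAY)
    print(nm,"grip top",q.round(1),"stem",w.round(1)); x,y=q.astype(int); print(g[y-8:y+9:2,x-10:x+11].tolist())
E
```

```text
17.75 [0.5377 0.3399 0.098 ] [ 45.9  22.1 -41.1  60.1 -15.9  -4.5] F [-0.1  0.5 -0.2] w 4.3
slider rel: x -2.0 y 41.8 z 0.5 yaw 8.32 lean 23.05 roll -0.0017
F xm 0.5 ins -0.0 z -0.2 M [-0.22  0.96  0.02]
fwd 10 [9.2 0.  3.9]
fwd 20 [18.4  0.   7.8]
xm+5 [-0. -5.  0.] z+1 [ 0.39 -0.   -0.92]
17.75 [0.5377 0.3399 0.098 ] [ 45.9  22.1 -41.1  60.1 -15.9  -4.5] F [-0.1  0.5 -0.2] w 4.3
top grip top [221.2 212.1] stem [222.5 199.8]
[[65, 69, 67, 60, 47, 47, 42, 43, 48, 96, 182, 240, 249, 251, 248, 211, 117, 57, 50, 53, 63], [182, 182, 184, 160, 105, 56, 29, 28, 42, 133, 241, 255, 254, 253, 253, 240, 161, 86, 75, 87, 93], [202, 201, 205, 203, 195, 190, 178, 142, 92, 77, 151, 195, 209, 238, 251, 249, 237, 244, 253, 255, 255], [203, 201, 202, 208, 234, 252, 255, 240, 144, 51, 31, 35, 43, 81, 132, 197, 245, 254, 254, 254, 254], [199, 200, 204, 202, 219, 245, 255, 248, 174, 66, 31, 30, 34, 30, 37, 126, 240, 255, 254, 254, 254], [205, 204, 202, 203, 214, 244, 254, 253, 202, 82, 32, 34, 35, 40, 36, 99, 226, 255, 254, 254, 254], [205, 203, 201, 201, 218, 244, 254, 255, 237, 124, 48, 25, 27, 26, 26
[... 367 characters left out ...]
9, 48, 47], [34, 43, 41, 31, 34, 32, 23, 22, 26, 45, 38, 24, 68, 89, 47, 51, 48, 50, 44, 47, 48], [47, 49, 52, 48, 48, 47, 41, 38, 40, 34, 48, 40, 47, 45, 48, 51, 45, 49, 48, 47, 49], [22, 20, 22, 29, 32, 41, 41, 44, 45, 49, 46, 49, 48, 49, 50, 50, 49, 50, 46, 51, 71], [69, 50, 54, 49, 44, 33, 29, 20, 26, 37, 49, 48, 49, 48, 50, 54, 74, 49, 48, 48, 50], [27, 26, 36, 34, 57, 56, 40, 12, 34, 45, 49, 48, 47, 47, 49, 63, 62, 48, 49, 50, 55], [78, 73, 68, 28, 17, 16, 12, 12, 21, 22, 26, 28, 38, 43, 44, 45, 44, 46, 44, 47, 48], [74, 76, 80, 72, 76, 118, 64, 53, 46, 39, 35, 29, 26, 19, 23, 29, 24, 22, 27, 40, 38], [80, 61, 45, 46, 49, 54, 55, 58, 64, 68, 77, 74, 76, 67, 35, 10, 12, 14, 18, 15, 22]]
```

servo_tool(commands=[[[1,1.8,0.3,0.8,0,0,0],[1,3.7,0.6,1.6,0,0,0],[1,5.5,1,2.3,0,0,0],[1,7.4,1,3.1,0,0,0],[1,9.2,1,3.9,0,0,0]]])

```text
time_s: 18.35
tcp_pos: [0.5478, 0.3402, 0.098]
ee_rot: [[0.911, 0.145, 0.387], [0.133, -0.989, 0.058], [0.392, -0.002, -0.92]]
wrist_force: [-0.1, 0.8, 0.3]
gripper_width: 0.006
gripper_force: 0.0
```

servo_tool(commands=[[[1,0.9,0,0.4,0,0,0],[1,1.8,0,0.8,0,0,0],[1,2.8,0,1.2,0,0,0],[1,3.7,0,1.6,0,0,0],[1,4.6,0,1.9,0,0,0]]])

```text
time_s: 18.85
tcp_pos: [0.5524, 0.3408, 0.0979]
ee_rot: [[0.911, 0.145, 0.387], [0.133, -0.989, 0.058], [0.391, -0.001, -0.92]]
wrist_force: [-2.7, 0.3, 0.5]
gripper_width: 0.003
gripper_force: 1.1
```

```bash
python3 st.py
```

```text
18.85 [0.5524 0.3408 0.0979] [ 45.7  23.2 -38.9  56.7 -16.5  -0.7] F [-2.7  0.3  0.5] w 0.2
slider rel: x -3.1 y 27.1 z 0.5 yaw 8.32 lean 23.03 roll -0.0013
F xm 0.7 ins -2.6 z 0.5 M [-0.32  1.5   0.02]
fwd 10 [9.2 0.  3.9]
fwd 20 [18.4  0.   7.8]
xm+5 [-0. -5.  0.] z+1 [ 0.39 -0.   -0.92]
```

servo_tool(commands=[[[1,0.55,0,0.23,0,0,0],[1,1.1,0,0.47,0,0,0],[1,1.65,0,0.7,0,0,0],[1,2.2,0,0.94,0,0,0],[1,2.75,0,1.17,0,0,0]]])

```text
time_s: 19.35
tcp_pos: [0.5555, 0.3413, 0.098]
ee_rot: [[0.911, 0.145, 0.387], [0.133, -0.989, 0.058], [0.391, -0.001, -0.92]]
wrist_force: [-2.3, -0.3, 0.6]
gripper_width: 0.004
gripper_force: 1.2
```

```bash
python3 st.py
```

```text
19.35 [0.5555 0.3413 0.098 ] [ 45.7  23.4 -38.4  56.  -16.6   0. ] F [-2.3 -0.3  0.6] w 0.4
slider rel: x -3.1 y 24.0 z 0.6 yaw 8.32 lean 23.04 roll -0.0015
F xm 0.0 ins -2.3 z 0.6 M [-0.33  1.53  0.04]
fwd 10 [9.2 0.  3.9]
fwd 20 [18.4  0.   7.8]
xm+5 [-0. -5.  0.] z+1 [ 0.39 -0.   -0.92]
```

Steady sliding friction of about 2.3 N. I continue in 3 mm steps.

servo_tool(commands=[[[1,0.55,0,0.23,0,0,0],[1,1.1,0,0.47,0,0,0],[1,1.65,0,0.7,0,0,0],[1,2.2,0,0.94,0,0,0],[1,2.75,0,1.17,0,0,0]]])

```text
time_s: 19.85
tcp_pos: [0.5586, 0.3419, 0.0982]
ee_rot: [[0.91, 0.145, 0.387], [0.133, -0.989, 0.058], [0.392, -0.002, -0.92]]
wrist_force: [-1.6, 0.5, -0.4]
gripper_width: 0.008
gripper_force: 0.6
```

```bash
python3 st.py
```

```text
19.85 [0.5586 0.3419 0.0982] [ 45.7  23.6 -37.9  55.3 -16.7   0.8] F [-1.6  0.5 -0.4] w 0.7
slider rel: x -2.9 y 20.8 z 0.7 yaw 8.32 lean 23.06 roll -0.0018
F xm 0.7 ins -1.5 z -0.4 M [-0.27  1.26  0.03]
fwd 10 [9.2 0.  3.9]
fwd 20 [18.4  0.   7.8]
xm+5 [-0. -5.  0.] z+1 [ 0.39 -0.   -0.92]
```

servo_tool(commands=[[[1,0.55,0,0.23,0,0,0],[1,1.1,0,0.47,0,0,0],[1,1.65,0,0.7,0,0,0],[1,2.2,0,0.94,0,0,0],[1,2.75,0,1.17,0,0,0]]])

```text
time_s: 20.35
tcp_pos: [0.5615, 0.3423, 0.0982]
ee_rot: [[0.91, 0.145, 0.387], [0.132, -0.989, 0.058], [0.392, -0.002, -0.92]]
wrist_force: [-0.2, -0.6, -0.6]
gripper_width: 0.005
gripper_force: 0.2
```

```bash
python3 st.py
```

```text
20.35 [0.5615 0.3423 0.0982] [ 45.7  23.8 -37.5  54.6 -16.9   1.5] F [-0.2 -0.6 -0.6] w 0.4
slider rel: x -3.0 y 17.8 z 0.8 yaw 8.32 lean 23.06 roll -0.0018
F xm -0.6 ins -0.3 z -0.6 M [-0.21  1.    0.01]
fwd 10 [9.2 0.  3.9]
fwd 20 [18.4  0.   7.8]
xm+5 [-0. -5.  0.] z+1 [ 0.39 -0.   -0.92]
```

The force dropped to zero: the slider jumped ahead into the catch. I follow up gently to confirm the stop.

servo_tool(commands=[[[1,0.45,0,0.2,0,0,0],[1,0.9,0,0.4,0,0,0],[1,1.4,0,0.6,0,0,0],[1,1.85,0,0.8,0,0,0],[1,2.3,0,1,0,0,0]]])

```text
time_s: 20.85
tcp_pos: [0.5638, 0.3425, 0.098]
ee_rot: [[0.911, 0.145, 0.387], [0.133, -0.989, 0.058], [0.391, -0.001, -0.92]]
wrist_force: [-1.9, -0.5, 0.2]
gripper_width: 0.007
gripper_force: 0.6
```

```bash
python3 st.py
```

```text
20.85 [0.5638 0.3425 0.098 ] [ 45.6  24.  -37.1  54.  -17.    2.1] F [-1.9 -0.5  0.2] w 0.6
slider rel: x -3.1 y 15.6 z 0.6 yaw 8.32 lean 23.04 roll -0.0014
F xm -0.2 ins -1.9 z 0.2 M [-0.32  1.22  0.  ]
fwd 10 [9.2 0.  3.9]
fwd 20 [18.4  0.   7.8]
xm+5 [-0. -5.  0.] z+1 [ 0.39 -0.   -0.92]
```

servo_tool(commands=[[[1,0.2,0,0.1,0,0,0],[1,0.4,0,0.2,0,0,0],[1,0.6,0,0.25,0,0,0],[1,0.8,0,0.35,0,0,0],[1,1,0,0.4,0,0,0]]])

```text
time_s: 21.35
tcp_pos: [0.5647, 0.3424, 0.0978]
ee_rot: [[0.911, 0.145, 0.387], [0.133, -0.989, 0.058], [0.391, -0.001, -0.92]]
wrist_force: [-2.0, -0.3, 0.8]
gripper_width: 0.003
gripper_force: 1.4
```

```bash
python3 st.py
```

```text
21.35 [0.5647 0.3424 0.0978] [ 45.6  24.1 -36.9  53.7 -17.    2.4] F [-2.  -0.3  0.8] w 0.3
slider rel: x -3.3 y 14.7 z 0.4 yaw 8.31 lean 23.02 roll -0.0011
F xm -0.0 ins -2.0 z 0.8 M [-0.43  1.61 -0.01]
fwd 10 [9.2 0.  3.9]
fwd 20 [18.4  0.   7.8]
xm+5 [-0. -5.  0.] z+1 [ 0.39 -0.   -0.92]
```

servo_tool(commands=[[[1,0.2,0,0.1,0,0,0],[1,0.4,0,0.2,0,0,0],[1,0.6,0,0.25,0,0,0],[1,0.8,0,0.35,0,0,0],[1,1,0,0.4,0,0,0]]])

```text
time_s: 21.85
tcp_pos: [0.5655, 0.3425, 0.0977]
ee_rot: [[0.911, 0.145, 0.386], [0.133, -0.989, 0.057], [0.391, -0.001, -0.921]]
wrist_force: [-5.3, -1.9, 1.6]
gripper_width: 0.008
gripper_force: 3.0
```

```bash
python3 st.py
```

```text
21.85 [0.5655 0.3425 0.0977] [ 45.6  24.2 -36.8  53.5 -17.1   2.7] F [-5.3 -1.9  1.6] w 0.7
slider rel: x -3.4 y 13.9 z 0.3 yaw 8.32 lean 23.0 roll -0.0009
F xm -1.1 ins -5.5 z 1.6 M [-0.57  2.42 -0.04]
fwd 10 [9.2 0.  3.9]
fwd 20 [18.4  0.   7.8]
xm+5 [-0. -5.  0.] z+1 [ 0.39 -0.   -0.92]
```

servo_tool(commands=[[[1,-2,0,-0.9,0,0,0],[1,-8,0,-3.4,0,0,0],[1,-18,0,-7.6,0,0,0],[1,-28,0,-12,0,0,0],[1,-40,0,-17,0,0,0]]])

```text
time_s: 22.35
tcp_pos: [0.5229, 0.3373, 0.0987]
ee_rot: [[0.91, 0.145, 0.388], [0.132, -0.989, 0.06], [0.393, -0.003, -0.92]]
wrist_force: [-0.5, 0.6, 0.1]
gripper_width: 0.005
gripper_force: 0.0
```

servo_tool(commands=[[[1,-10,0,-4,0,0,0],[1,-20,0,-8,0,0,0],[1,-30,0,-13,0,0,0],[1,-38,0,-16,0,0,0],[1,-45,0,-19,0,0,0]]])

```text
time_s: 22.85
tcp_pos: [0.4743, 0.3299, 0.0985]
ee_rot: [[0.91, 0.145, 0.388], [0.133, -0.989, 0.059], [0.392, -0.003, -0.92]]
wrist_force: [-0.1, 0.2, 0.4]
gripper_width: 0.005
gripper_force: 0.0
```

```bash
python3 st.py|head -3; python3 - <<'E'
from go import *
t=r.capture("top");c=r.capture("scene"); np.savez("pics/top8.npz",**t); np.savez("pics/scene8.npz",**c)
cv2.imwrite("pics/scene8.png",c["pixels"][:,:,::-1])
g=cv2.cvtColor(t["pixels"],cv2.COLOR_RGB2GRAY)
print("top rows 196..216, cols 214..232")
for v in range(194,218,2): print(v,g[v,212:234].tolist())
for d in(0,-.007): print(d,proj(t,[L-(d*-1*-1+.068)*fr(YL)+[0,0,.036],L-(d+.078)*fr(YL)+[0,0,.036]]).round(1).tolist())
g=cv2.cvtColor(c["pixels"],cv2.COLOR_RGB2GRAY)
for d in(0,-.007): print("scene grip pred (back-top,right-back-bot)",d,proj(c,[L-(d+.078)*fr(YL)+[0,0,.036],L-(d+.078)*fr(YL)-.006*fr(YL+90),L-(d+.035)*fr(YL)+[0,0,.006]]).round(1).tolist())
for v in range(208,240,2): print(v,g[v,256:296].tolist())
E
```

```text
22.85 [0.4743 0.3299 0.0985] [ 46.4  17.4 -49.7  73.5 -14.5 -18.8] F [-0.1  0.2  0.4] w 0.4
slider rel: x -2.6 y 105.9 z 1.1 yaw 8.36 lean 23.1 roll -0.0026
F xm 0.3 ins -0.1 z 0.4 M [-0.26  0.95  0.01]
22.85 [0.4743 0.3299 0.0985] [ 46.4  17.4 -49.7  73.5 -14.5 -18.8] F [-0.1  0.2  0.4] w 0.4
top rows 196..216, cols 214..232
194 [42, 47, 52, 49, 51, 49, 51, 51, 48, 52, 51, 53, 49, 52, 54, 52, 52, 58, 57, 59, 60, 57]
196 [65, 57, 58, 58, 57, 50, 51, 53, 54, 52, 54, 60, 55, 53, 55, 51, 52, 60, 62, 60, 59, 55]
198 [55, 56, 54, 57, 50, 51, 53, 50, 56, 59, 56, 54, 55, 52, 60, 54, 57, 60, 62, 61, 59, 55]
200 [58, 58, 65, 61, 55, 53, 54, 55, 58, 57, 57, 57, 57, 57, 57, 57, 58, 58, 55, 58, 55, 59]
202 [50, 52, 54, 59, 54, 53, 57, 56, 52, 55, 57, 55, 49, 55, 52, 60, 54, 52, 47, 47, 47, 52]
204 [69, 64, 61, 44, 44, 43, 42, 39, 43, 40, 42, 31, 36, 43, 61, 69, 53, 50, 51, 64, 69, 72]
206 [179, 176, 162, 104, 49, 32, 24, 26, 28, 33, 31, 36, 38, 35, 33, 51, 72, 78, 85, 93, 103, 118]
208 [200, 200, 200, 191, 190, 175, 132, 78, 43, 30, 36, 37, 30, 33, 67, 164, 239, 252, 254, 253, 253, 252]
210 [198
[... 2869 characters left out ...]
, 77]
232 [44, 59, 77, 69, 54, 44, 48, 29, 24, 26, 17, 27, 21, 15, 22, 33, 70, 134, 112, 55, 27, 18, 25, 32, 53, 63, 60, 40, 35, 49, 53, 56, 63, 55, 71, 78, 79, 77, 77, 80]
234 [50, 53, 50, 56, 46, 41, 26, 13, 22, 20, 24, 17, 28, 25, 43, 92, 133, 130, 123, 117, 123, 128, 130, 114, 107, 94, 120, 109, 116, 97, 109, 113, 103, 52, 61, 80, 80, 77, 79, 81]
236 [50, 53, 50, 47, 43, 28, 22, 18, 27, 17, 24, 21, 31, 33, 29, 38, 78, 108, 111, 120, 117, 124, 120, 119, 120, 118, 116, 118, 115, 114, 108, 96, 89, 54, 59, 78, 81, 82, 104, 110]
238 [31, 40, 40, 34, 18, 26, 25, 27, 26, 25, 29, 30, 30, 31, 33, 35, 31, 30, 28, 27, 30, 28, 40, 39, 30, 38, 39, 44, 36, 21, 23, 33, 37, 45, 59, 75, 61, 78, 122, 137]
```

```bash
python3 -c "
from station import r
print(r.finish_job())"
```

```text
the job is handed in; nothing more can be done
None
```

I slid the disc slider into the holder, felt it drop into the catch (push force fell to zero, then rose to about 5.5 N at the stop), backed the gripper clear and handed in at about 23 s; no verdict came back, and the catch was judged by feel only.

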